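# Put the demonstration spice grinder back together on its display plinth

## Task

The demonstration spice grinder on the shop counter has been taken apart for cleaning; put it together again on its round wooden plinth, from the bottom up: first stand the deep, empty catch cup upright in the middle of the plinth, then put the little plastic scraper inside the cup, then add the section with the sieve floor, then the section with the teeth, and last the lid, each one fully home and level on the one below. Leave the two loose lighters and the small closed grinder standing where they are, and let go of everything at the end.

Things in the scene. Friction and masses are not known exactly. Their poses are not given: they have to be found in the camera images.
- cup_center (a point): Catch cup: aluminium cup, 56 mm diameter, 30 mm high, flat underside, smooth and empty inside (mouth 49 mm wide, wall 3.5 mm, 26 mm deep). Loose and upright, like all the grinder's parts. Point: on its axis, 15 mm above its underside (half-way up); z up. No threads: the parts drop into one another at any yaw.
- scraper_center (a point): Scraper, kept in the catch cup: small white plastic block, 26 mm long (x), 12 mm wide (y), 10 mm high (z); the last 6 mm at +x is a blade 5 mm high. Lies flat, at any yaw. Point: its centre, 5 mm above its underside. It may be let fall into the cup from the height of the rim.
- sieve_center (a point): Sieve section: aluminium, 56 mm diameter, 29 mm high: 22 mm knurled body over a tapered 7 mm spigot (38 mm wide at the bottom, 46 mm at the top). Mouth 49 mm wide, chamber 16 mm deep; floor: yellowish mesh of crossed wires. Outside just like the other section. Point: on its axis, 14.5 mm above its underside (half-way up); z up. Seated, its underside is 7 mm below the rim of the part beneath.
- grind_center (a point): Toothed section: aluminium, 56 mm diameter, 29 mm high: 22 mm knurled body over a tapered 7 mm spigot (38 mm wide at the bottom, 46 mm at the top). Mouth 49 mm wide, chamber 16 mm deep; floor: two rings of short pointed teeth (18, 7 mm). Outside just like the other section. Point: on its axis, 14.5 mm above its underside (half-way up); z up. Seated, its underside is 7 mm below the rim of the part beneath.
- lid_center (a point): Lid: aluminium, 56 mm diameter, 24 mm high, closed on top (disc with a shallow round recess): 17 mm knurled body over the same tapered 7 mm spigot as the sections. Point: on its axis, 12 mm above its underside (half-way up); z up. Seated, its underside is 7 mm below the rim of the part beneath.
- plinth_top (a point): Display plinth: flat round disc of pale wood, 92 mm diameter, 12 mm high, with a 64 mm round of cork let in flush in the middle of its top; does not move. Point: the middle of its top face, 12 mm above the counter; z up. Finished, the grinder on it is 91 mm high, its top 103 mm above the counter.
- lighter1_center (a point): Bystander: loose grey pocket lighter with black top, a standing cylinder 24 mm diameter, 75 mm high; easily tipped over. Point: on its axis, 37 mm above its underside. Leave it alone.
- lighter2_center (a point): Bystander: loose white pocket lighter with black top, same size and point as the grey one. Leave it alone.
- mini_center (a point): Bystander: small closed two-part grinder of brass, 40 mm diameter, 35 mm high, loose. Point: its centre, 17.5 mm above its underside. It is not part of the job: leave it alone.

How it is judged:
By the outcome, as a careful person would: the job done as asked, in the order asked, and still so for the second after the job is handed in, with the robot touching nothing.
It also fails if it takes over 144 s, if anything falls off the work surface, if the arm or the gripper's body presses on something with over 40 N, if the wrist force passes 120 N, or if a joint passes its speed limit or range.

## Robot

A 7-joint arm with a two-finger parallel gripper is mounted at the origin on the work surface. World frame = base frame: x ahead of the robot, y to its left, z up, the work surface at z = 0. Lengths are in m, angles in rad, forces in N, time in s.
With the tool pointing down it reaches from about 0.4 to 0.875 m from the base axis. Payload 4.4 kg.
Tool frame: the origin (TCP) lies between the finger pads; the fingertips stand 8 mm ahead of it and the grasp point (between the pads) lies 11 mm behind it; z points along the fingers, y is the direction in which the jaws open and shut (so a half turn about z gives the same grasp; the last joint's range is limited). The gripper opens to 85 mm and grips with 20 to 120 N. Pads are 22 mm wide; open, the fingers measure 114 mm over their backs; the gripper's body (76 mm by 85 mm) begins 54 mm behind the grasp point. The pads swing forward as they close: fully open they stand 13 mm farther back than shut.
Start: joints at [1.114, 0.628, 0.038, 1.517, -0.027, 0.996, -0.02], TCP at [0.248, -0.601, 0.239] pointing down, gripper open.
Joint ranges: [-3.06, 3.06], [-0.37, 2.12], [-1.25, 1.32], [0.18, 2.47], [-1.1, 4.24], [0.23, 1.98], [-2.94, 2.94]. Speed limits (rad/s): [2.57, 2.57, 3.14, 3.14, 3.14, 3.14, 3.14].

## Interface

Orientations are given as a unit quaternion [x, y, z, w].
In Python, from workcell import robot gives the robot as it stands.
- The arm moves only by the shell command python3 -m creep 'ROWS'. ROWS is JSON, a list of rows, each a list of 3 entries, a list of its own where there are three numbers: the turn, a rotation vector about the tool's x, y, z scaled (see below), then the shift along the tool's x, y, z scaled (see below), then the opening, from -1 (shut) to 1 (fully open). A call has 1 to 8 rows; each row shifts and turns the pose as measured when the row begins, along the tool's axes as they then stand; what a row does not reach is not made up. The controller multiplies each number of a shift by 30 mm and each number of a turn by 0.1 rad. A row lasts 1/10 s, in which the tool goes at most 50 mm and 8.59 degrees, less where a joint would pass 70% of its speed; a pose out of reach is approached as far as the arm can. A call with a number of a shift or a turn outside -1 to 1 is refused whole. A call with a gripper value outside its range is refused whole. The fingers move at their own pace and stop on an object; the grip force is fixed at half the most. Time passes only in rows, so rows that do not move let the fingers close. It gives the time, the measured TCP pose, the force and the opening at its end, in the units of the state.
- robot.sense(): the state, without advancing time (a new reading comes with each control period).
- robot.grab_frame(name): name is "scene" or "top" or "wrist"; returns a dict with "image" (480x640x3 uint8, red, green, blue), "depth" (480x640 float32, m along the optical axis (not along the pixel's ray), 0 where there is no reading), "vfov" (degrees; the focal length in pixels is half the picture's height over the tangent of half this angle, whatever the lens; pixels are square), "cx", "cy" (the principal point, pixels), "k1" (the pictures are not rectified: a ray, as slopes to the right and down, at radius r is drawn at 1 + k1 r^2 times it, then the intrinsics apply), "view" (4x4, takes a point from world to camera coordinates); the wrist camera has in their place "T_tool_cam" (4x4, takes a point from camera to tool coordinates, whose origin is the TCP and whose axes are the flange's). Camera axes: x right, y down, z forward; pixel columns grow to the right and rows downward; lengths in m; the calibration is good to about 2 mm. A picture is of the moment at which its call begins: read the wrist's pose just before it.
- robot.hand_in(): hands the job in, once; it reports no verdict.
The state is a dict: "time_s": time; "joint_positions": joint angles; "dq": joint speeds; "joint_efforts": joint torques, N m; "tool_pos": TCP position; "tcp_rot": TCP orientation; "ft_force": force on the tool from outside, world axes, zero at the start; "torque": the same for the moment, N m; "gripper_width": opening from 0.0 (shut) to 1.0 (fully open).
Only numpy, scipy, OpenCV 4.12 (cv2) and the standard library are available. Lean on these libraries where they do the work, as an engineer would, in place of code of your own. Each camera call takes 0.05 s, during which the arm holds its last target.

## Working session

There is one attempt and no reset: what is moved stays moved. The work goes in short steps, Python scripts to look and compute and a shell command to move; the robot and the scene stay as the last step left them, time stands still between calls to the robot, and variables do not carry over. Pictures are saved under pics/ and viewed, and the job is handed in when it is done.

```bash
mkdir -p pics; ls; python3 - <<'E'
from workcell import robot
import cv2,numpy as np
s=robot.sense();print(s)
for n in("scene","top","wrist"):
    f=robot.grab_frame(n)
    cv2.imwrite(f"pics/{n}0.png",f["image"][:,:,::-1])
    np.savez(f"pics/{n}0.npz",**f)
    print(n,{k:v for k,v in f.items() if k not in("image","depth")})
E
```

```text
pics
{'time_s': 0.0, 'joint_positions': array([ 1.11417808,  0.62936141,  0.03841487,  1.51837367, -0.02699112,
        0.99628051, -0.01998653]), 'dq': array([-0.00040063, -0.00062132,  0.00033149,  0.00086583,  0.00115111,
       -0.00045796, -0.00101845]), 'joint_efforts': array([ 1.00495723e-03, -5.63402724e+01,  1.22570615e+00, -1.93441415e+01,
        1.08027802e-02,  1.06234686e-02, -1.36320412e-05]), 'tool_pos': array([ 0.24742134, -0.60040934,  0.23837685]), 'tcp_rot': array([ 9.80963976e-01,  1.94187461e-01, -1.93611593e-04, -9.32980961e-04]), 'ft_force': array([ 1.28103641,  1.10330755, -0.34496128]), 'torque': array([-0.08733386,  0.01131689,  0.025513  ]), 'gripper_width': 0.9948308073082701}
scene {'vfov': 51.39448438836868, 'cx': 321.71435332792026, 'cy': 239.85474138466913, 'k1': 0.04251357631039121, 'view': array([[ 0.18923669,  0.98189643, -0.00829874, -0.14345393],
       [ 0.74399877, -0.148893  , -0.65138061, -0.36947866],
       [-0.64082393,  0.11709086, -0.75870576,  1.28254526],
       [ 0.        ,  0.        ,  0.        ,  1.        ]])}
top {'vfov': 42.77091182443664, 'cx': 310.6160019588238, 'cy': 227.35788418675494, 'k1': -0.14915055289831974, 'view': array([[-0.00684497, -0.9999492 ,  0.00739866,  0.05690592],
       [-0.99586748,  0.0061466 , -0.09061005,  0.56345919],
       [ 0.09055997, -0.00798831, -0.99585896,  1.3555664 ],
       [ 0.        ,  0.        ,  0.        ,  1.        ]])}
wrist {'vfov': 58.18467927747003, 'cx': 321.01168435441093, 'cy': 239.24414658360158, 'k1': -0.09611621492870714, 'T_tool_cam': array([[ 4.01761986e-04, -9.58145672e-01, -2.86280823e-01,
         7.35871188e-02],
       [ 9.99999799e-01,  2.44295843e-04,  5.85756666e-04,
         1.91402948e-04],
       [-4.91302999e-04, -2.86281000e-01,  9.58145577e-01,
        -1.34455562e-01],
       [ 0.00000000e+00,  0.00000000e+00,  0.00000000e+00,
         1.00000000e+00]])}
```

View pics/scene0.png

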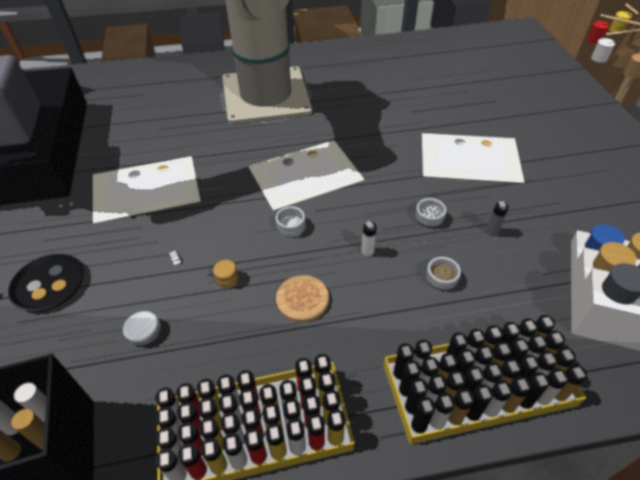

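View pics/top0.png

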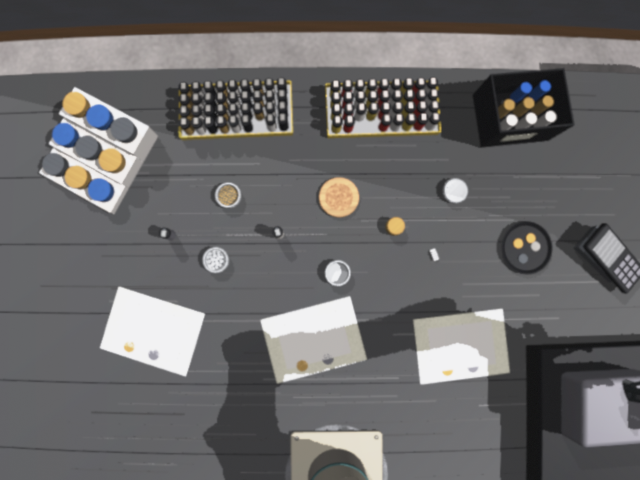

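View pics/wrist0.png

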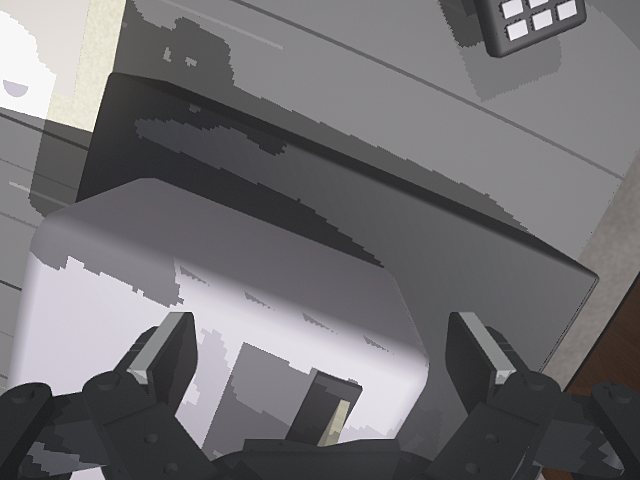

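```bash
cat > h.py <<'E'
import numpy as np,cv2
from workcell import robot
from scipy.spatial.transform import Rotation as R
def und(f,uv):
    fl=240/np.tan(np.radians(f["vfov"])/2)
    d=(np.asarray(uv,float).reshape(-1,2)-[f["cx"],f["cy"]])/fl
    s=d.copy()
    for _ in range(20): s=d/(1+f["k1"]*(s**2).sum(1,keepdims=True))
    return s
def c2w(f,T=None):
    if "T_tool_cam" in f and "view" not in f: return T@f["T_tool_cam"]
    return np.linalg.inv(f["view"])
def TT(s):
    T=np.eye(4);T[:3,:3]=R.from_quat(s["tcp_rot"]).as_matrix();T[:3,3]=s["tool_pos"];return T
def onplane(f,uv,z,T=None):
    M=c2w(f,T);s=und(f,uv);d=np.c_[s,np.ones(len(s))]@M[:3,:3].T;o=M[:3,3]
    return o+d*((z-o[2])/d[:,2])[:,None]
def cloud(f,T=None,box=None):
    v,u=np.mgrid[0:480,0:640]
    if box: u0,v0,u1,v1=box;u=u[v0:v1,u0:u1];v=v[v0:v1,u0:u1]
    z=f["depth"][v,u].ravel();uv=np.c_[u.ravel(),v.ravel()]
    s=und(f,uv);M=c2w(f,T)
    P=np.c_[s*z[:,None],z]@M[:3,:3].T+M[:3,3]
    return P,uv,z>0
def proj(f,P,T=None):
    M=np.linalg.inv(c2w(f,T));p=np.atleast_2d(P)@M[:3,:3].T+M[:3,3]
    s=p[:,:2]/p[:,2:];s=s*(1+f["k1"]*(s**2).sum(1,keepdims=True))
    return s*240/np.tan(np.radians(f["vfov"])/2)+[f["cx"],f["cy"]]
def circ(P,r=None):
    from scipy.optimize import least_squares
    c0=P[:,:2].mean(0)
    q=least_squares(lambda q:np.hypot(*(P[:,:2]-q[:2]).T)-(q[2] if r is None else r),[*c0,.028],loss='soft_l1',f_scale=.001).x
    return q
E
python3 - <<'E'
from h import *
f=dict(np.load("pics/top0.npz"))
for k in f:
    if f[k].ndim==0:f[k]=float(f[k])
obj=dict(sieve=(228,195,20),grind=(215,260,20),cup=(337,273,20),lid=(455,190,20),plinth=(339,197,26),mini=(396,226,16),scr=(434,255,12),l1=(165,233,14),l2=(278,232,14))
for n,(u,v,r) in obj.items():
    P,uv,ok=cloud(f,box=(u-r,v-r,u+r+1,v+r+1));P=P[ok]
    zt=np.percentile(P[:,2],97)
    m=P[:,2]>max(.004,zt-.005); Q=P[m]
    print(n,"ztop",zt.round(4),"ground",np.percentile(P[:,2],3).round(4),"mid",((Q[:,:2].min(0)+Q[:,:2].max(0))/2).round(4),"ext",np.ptp(Q[:,:2],axis=0).round(4),len(Q))
im=f["image"][:,:,::-1]
c=im[150:300,140:480]
cv2.imwrite("pics/topc.png",cv2.resize(c,None,fx=2.35,fy=2.35,interpolation=cv2.INTER_CUBIC))
E
```

```text
sieve ztop 0.0297 ground -0.005 mid [0.6385 0.2398] ext [0.0556 0.0544] 118
grind ztop 0.0293 ground -0.0053 mid [0.4914 0.2684] ext [0.0541 0.0549] 125
cup ztop 0.0306 ground -0.0048 mid [ 0.4607 -0.0051] ext [0.0537 0.0539] 116
lid ztop 0.027 ground -0.005 mid [ 0.6489 -0.2778] ext [0.0541 0.0542] 327
plinth ztop 0.0165 ground -0.0043 mid [ 0.6345 -0.0112] ext [0.0923 0.0896] 751
mini ztop 0.0381 ground -0.0048 mid [ 0.566  -0.1376] ext [0.0385 0.0386] 195
scr ztop 0.0108 ground -0.0058 mid [ 0.5035 -0.2287] ext [0.0483 0.0531] 67
l1 ztop 0.0745 ground -0.0054 mid [0.5501 0.3751] ext [0.0241 0.0227] 77
l2 ztop 0.0745 ground -0.0048 mid [0.5519 0.1268] ext [0.0222 0.0219] 86
```

View pics/topc.png

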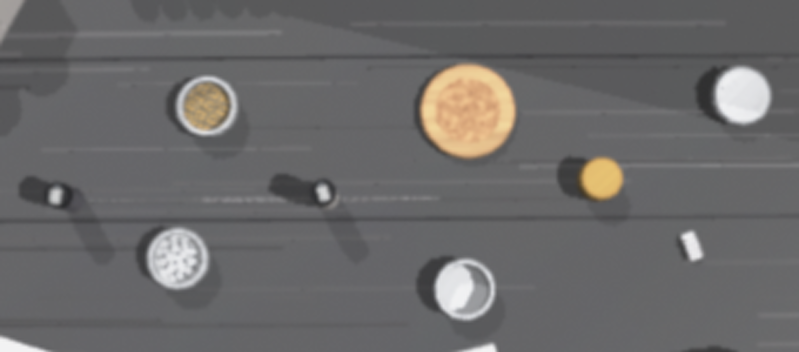

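```bash
python3 -m creep '[[[0,0,1],[0,0,0],1],[[0,0,1],[0,-0.5,0],1],[[0,0,1],[0,-1,0],1],[[0,0,0.9],[0,-1,0],1],[[0,0,0],[0.5,-1,0],1],[[0,0,0],[0.5,-1,0],1],[[0,0,0],[0.5,-1,0],1],[[0,0,0],[0.5,-1,0],1]]'; python3 -c "
from workcell import robot
print(robot.sense())"
```

```text
time_s: 0.95
tool_pos: [0.2936, -0.4046, 0.2356]
tcp_rot: [1.0, -0.013, -0.002, -0.001]
ft_force: [0.7, -0.5, -0.3]
gripper_width: 0.996
{'time_s': 0.95, 'joint_positions': array([ 0.77677537,  0.42566854,  0.15244217,  1.93215273, -0.08481711,
        0.79419136, -0.62154917]), 'dq': array([-0.6313945 , -0.22048604, -0.02137867,  0.4093488 ,  0.03202634,
       -0.19165057, -0.63888937]), 'joint_efforts': array([  4.27157834, -41.33216858,   2.5091777 , -16.52828157,
         0.08034197,   0.33058561,   0.6965661 ]), 'tool_pos': array([ 0.29362826, -0.40457845,  0.23559509]), 'tcp_rot': array([ 9.99910449e-01, -1.31641462e-02, -2.20919871e-03, -9.58283261e-04]), 'ft_force': array([ 0.70639934, -0.47196015, -0.25495668]), 'torque': array([-0.01214424, -0.01626753, -0.00737682]), 'gripper_width': 0.996451695825339}
```

```bash
python3 -m creep '[[[0,0,-0.26],[0.4,-1,0],1],[[0,0,0],[0.4,-1,0],1],[[0,0,0],[0.4,-1,0],1],[[0,0,0],[0.4,-1,0],1],[[0,0,0],[0.4,-1,0.2],1],[[0,0,0],[0.4,-1,0.2],1],[[0,0,0],[0.4,-1,0.2],1],[[0,0,0],[0.4,-1,0.2],1]]'; python3 -m creep '[[[0,0,0],[0.4,-1,0.2],1],[[0,0,0],[0.4,-1,0.2],1],[[0,0,0],[0.4,-1,0.2],1],[[0,0,0],[0.4,-1,0.2],1],[[0,0,0],[0.2,-0.6,0.2],1],[[0,0,0],[0,0,0],1],[[0,0,0],[0,0,0],1]]'
```

```text
time_s: 1.75
tool_pos: [0.3938, -0.1542, 0.2116]
tcp_rot: [1.0, 0.0, -0.001, -0.001]
ft_force: [0.1, -0.3, -0.3]
gripper_width: 0.998
time_s: 2.45
tool_pos: [0.4499, -0.0055, 0.1797]
tcp_rot: [1.0, 0.005, -0.001, -0.001]
ft_force: [-0.4, -0.5, 0.2]
gripper_width: 0.999
```

```bash
cat > look.py <<'E'
import sys
from h import *
# usage: look.py name [ztop xmin xmax ymin ymax]
n=sys.argv[1]
s=robot.sense();T=TT(s);f=robot.grab_frame("wrist")
cv2.imwrite(f"pics/{n}.png",f["image"][:,:,::-1]);np.savez(f"pics/{n}.npz",T=T,**f)
print("tcp",s["tool_pos"].round(4),"yaw",round(float(np.degrees(np.arctan2(T[1,0],T[0,0]))),2),"tilt",T[:3,2].round(4),"F",s["ft_force"].round(1),"w",round(s["gripper_width"],3))
if len(sys.argv)>2:
    zt,x,y=map(float,sys.argv[2:5]); rr=float(sys.argv[5]) if len(sys.argv)>5 else .028
    P,uv,ok=cloud(f,T)
    m=ok&(np.abs(P[:,2]-zt)<.006)&(np.hypot(P[:,0]-x,P[:,1]-y)<rr+.012)
    Q=P[m]; print(len(Q),"z",np.percentile(Q[:,2],[5,50,95]).round(4))
    c=(Q[:,:2].min(0)+Q[:,:2].max(0))/2
    # outer rim: farthest point per angle
    for _ in range(3):
        a=np.arctan2(Q[:,1]-c[1],Q[:,0]-c[0]);r=np.hypot(Q[:,0]-c[0],Q[:,1]-c[1])
        b=((a+np.pi)/(2*np.pi)*60).astype(int)
        E=np.array([Q[b==k][r[b==k].argmax()] for k in np.unique(b)])
        q=circ(E);c=q[:2]
    print("circle",q.round(4),"bins",len(E), "ext mid",((Q[:,:2].min(0)+Q[:,:2].max(0))/2).round(4),"ext",np.ptp(Q[:,:2],axis=0).round(4))
E
python3 look.py w1 0.03 0.461 -0.005
```

```text
tcp [ 0.4499 -0.0055  0.1797] yaw 0.55 tilt [-0.002   0.0027 -1.    ] F [-0.4 -0.5  0.2] w 0.999
1466 z [0.0256 0.0295 0.0308]
circle [ 0.4616 -0.0048  0.0277] bins 60 ext mid [ 0.4615 -0.0047] ext [0.056  0.0548]
```

View pics/w1.png

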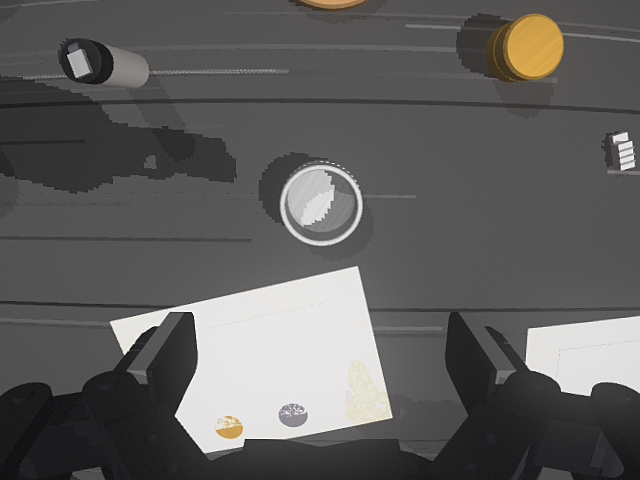

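```bash
python3 - <<'E'
from h import *
f=dict(np.load("pics/w1.npz"));T=f.pop("T")
for k in f:
    if f[k].ndim==0:f[k]=float(f[k])
P,uv,ok=cloud(f,np.eye(4))
m=ok&(P[:,2]<.05)&(uv[:,0]<320);Q=P[m]
i=Q[:,2].argsort()[-8:];print(Q[i].round(4),uv[m][i])
m=ok&(P[:,2]<.05)&(uv[:,0]>320);Q=P[m]
i=Q[:,2].argsort()[-5:];print(Q[i].round(4),uv[m][i])
E
```

```text
[[ 0.005  -0.0429 -0.0048]
 [ 0.0046 -0.0429 -0.0047]
 [ 0.0012 -0.0429 -0.0047]
 [ 0.0015 -0.0429 -0.0046]
 [-0.0035 -0.043  -0.0046]
 [ 0.0079 -0.043  -0.0046]
 [ 0.001  -0.0434 -0.0044]
 [ 0.0035 -0.0432 -0.0042]] [[194 324]
 [194 325]
 [195 334]
 [195 333]
 [196 346]
 [193 316]
 [194 334]
 [194 327]]
[[ 0.0055  0.0428 -0.005 ]
 [-0.0033  0.043  -0.005 ]
 [-0.0018  0.0428 -0.0049]
 [ 0.0065  0.0431 -0.0048]
 [ 0.0006  0.0431 -0.0043]] [[448 323]
 [446 346]
 [446 342]
 [449 320]
 [447 335]]
```

```bash
python3 -m creep '[[[0,0,0],[0.2,0,0.9],1],[[0,0,0],[0.2,0,0.9],1],[[0,0,0],[0,0,0.9],1],[[0,0,0],[0,0,0.9],1],[[0,0,0],[0,0,0.7],1],[[0,0,0],[0,0,0.4],1],[[0,0,0],[0,0,0],1],[[0,0,0],[0,0,0],1]]'; python3 look.py w2
```

```text
time_s: 3.3
tool_pos: [0.4638, -0.0196, 0.0381]
tcp_rot: [1.0, -0.006, 0.001, 0.001]
ft_force: [0.7, -0.3, -0.6]
gripper_width: 0.996
tcp [ 0.4638 -0.0196  0.0381] yaw -0.64 tilt [ 0.0021 -0.0025 -1.    ] F [ 0.7 -0.3 -0.6] w 0.996
```

View pics/w2.png

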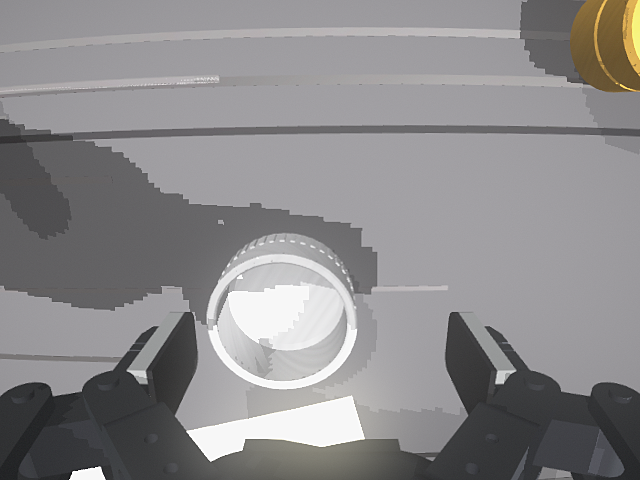

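```bash
python3 -m creep '[[[0,0,0],[0,0,0],1],[[0,0,0],[0,0,0],1]]';python3 look.py w3 0.03 0.4616 -0.0048
```

```text
time_s: 3.55
tool_pos: [0.4642, -0.0211, 0.0391]
tcp_rot: [1.0, -0.007, 0.002, 0.002]
ft_force: [0.7, -0.2, -0.9]
gripper_width: 0.999
tcp [ 0.4642 -0.0211  0.0391] yaw -0.77 tilt [ 0.0039 -0.003  -1.    ] F [ 0.7 -0.2 -0.9] w 0.999
5281 z [0.0248 0.0293 0.0306]
circle [ 0.4616 -0.0048  0.028 ] bins 60 ext mid [ 0.4616 -0.0046] ext [0.0568 0.0556]
```

```bash
python3 -m creep '[[[0,0,-0.07],[-0.09,-0.54,0],1],[[0,0,0],[0,0,0],1],[[0,0,0],[0,0,0],1]]';python3 -m creep '[[[0,0,0],[0,0,0],1]]'
```

```text
time_s: 3.9
tool_pos: [0.4627, -0.0054, 0.0401]
tcp_rot: [1.0, -0.004, 0.003, 0.002]
ft_force: [-0.4, 0.7, -0.3]
gripper_width: 1.0
time_s: 4.0
tool_pos: [0.4629, -0.0057, 0.0403]
tcp_rot: [1.0, -0.004, 0.004, 0.002]
ft_force: [-0.0, -0.2, -0.2]
gripper_width: 1.002
```

```bash
python3 -m creep '[[[0,0,0],[-0.04,0,0.45],1],[[0,0,0],[0,0,0.45],1],[[0,0,0],[0,0,0],1]]';python3 look.py w4
```

```text
time_s: 4.3
tool_pos: [0.4621, -0.0068, 0.0184]
tcp_rot: [1.0, -0.005, 0.003, 0.001]
ft_force: [-0.9, 0.8, -0.4]
gripper_width: 0.999
tcp [ 0.4621 -0.0068  0.0184] yaw -0.56 tilt [ 0.0059 -0.0016 -1.    ] F [-0.9  0.8 -0.4] w 0.999
```

View pics/w4.png

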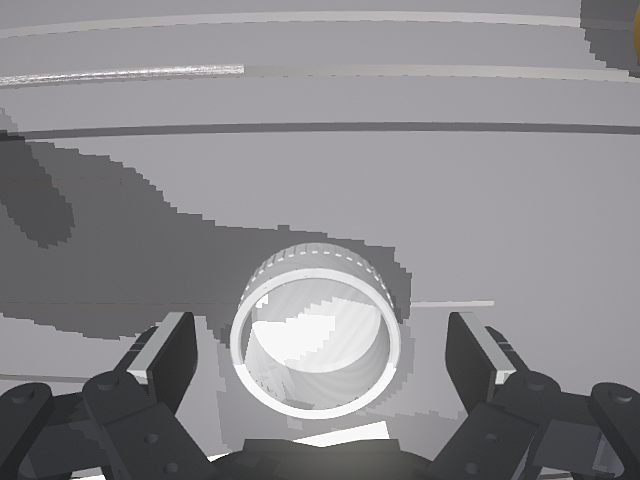

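```bash
python3 -m creep '[[[0,0.05,0],[0,-0.07,0.12],1],[[0,0,0],[0,0,0],-1],[[0,0,0],[0,0,0],-1],[[0,0,0],[0,0,0],-1],[[0,0,0],[0,0,0],-1],[[0,0,0],[0,0,0],-1],[[0,0,0],[0,0,0],-1]]';python3 look.py w5 0.03 0.4616 -0.0048;  python3 - <<'E'
from h import *
f=dict(np.load("pics/w5.npz"));T=f.pop("T")
for k in f:
    if f[k].ndim==0:f[k]=float(f[k])
P,uv,ok=cloud(f,np.eye(4))
m=ok&(P[:,2]<.005)&(uv[:,0]<320)&(uv[:,1]<400);Q=P[m]
i=Q[:,2].argsort()[-8:];print(Q[i].round(4),uv[m][i])
E
```

```text
time_s: 5.05
tool_pos: [0.4631, -0.0065, 0.018]
tcp_rot: [1.0, -0.006, 0.006, 0.001]
ft_force: [-0.0, -0.0, -0.8]
gripper_width: 0.641
tcp [ 0.4631 -0.0065  0.018 ] yaw -0.64 tilt [ 0.013  -0.0012 -0.9999] F [-0.  -0.  -0.8] w 0.641
9150 z [0.0249 0.0302 0.0336]
circle [ 0.4622 -0.0065  0.0283] bins 60 ext mid [ 0.4623 -0.0049] ext [0.0562 0.078 ]
[[-0.0249 -0.0057  0.005 ]
 [-0.0098 -0.0228  0.005 ]
 [-0.0254 -0.0038  0.005 ]
 [-0.0196 -0.0154  0.005 ]
 [-0.0115 -0.0218  0.005 ]
 [-0.0197 -0.0165  0.005 ]
 [-0.0258 -0.0008  0.005 ]
 [ 0.0271 -0.0044  0.005 ]] [[306 383]
 [259 348]
 [311 384]
 [280 371]
 [262 352]
 [277 371]
 [319 385]
 [308 253]]
```

View pics/w5.png

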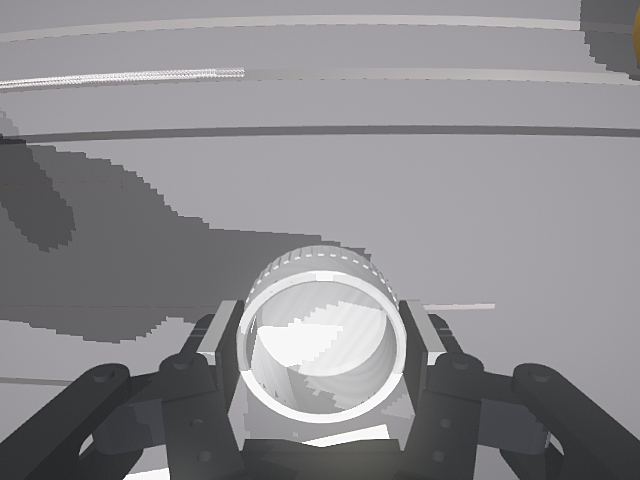

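```bash
python3 -m creep '[[[0,0,0],[0,0,-0.5],-1],[[0,0,0],[0,0,-0.9],-1],[[0,0,0],[0.2,0,-0.5],-1],[[0,0,0],[0.8,0,-0.2],-1],[[0,0,0],[0.8,0,0],-1],[[0,0,0],[0.8,0,0],-1],[[0,0,0],[0.3,0,0],-1],[[0,0,0],[0,0,0],-1]]';python3 look.py w6 0.012 0.6345 -0.0112 0.046
```

```text
time_s: 5.9
tool_pos: [0.5487, -0.0072, 0.0834]
tcp_rot: [1.0, -0.006, 0.003, 0.001]
ft_force: [-0.4, -0.3, -0.1]
gripper_width: 0.639
tcp [ 0.5487 -0.0072  0.0834] yaw -0.67 tilt [ 0.0064 -0.0013 -1.    ] F [-0.4 -0.3 -0.1] w 0.639
29925 z [0.0107 0.012  0.0132]
circle [ 0.6345 -0.0103  0.0455] bins 60 ext mid [ 0.6307 -0.0103] ext [0.0827 0.0922]
```

View pics/w6.png

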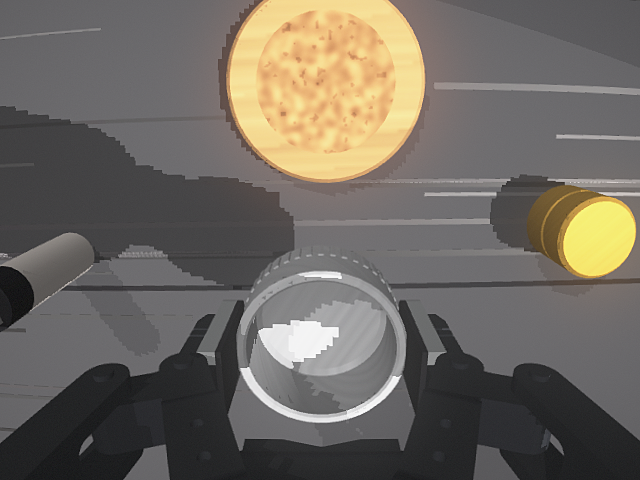

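```bash
python3 -m creep '[[[0,0,0],[0.8,0.05,0],-1],[[0,0,0],[0.8,0.05,0],-1],[[0,0,0],[0.1,0,0],-1],[[0,0,0],[0,0,0],-1]]';python3 look.py w7 0.012 0.6345 -0.0112 0.046; python3 - <<'E'
from h import *
f=dict(np.load("pics/w7.npz"));T=f.pop("T")
for k in f:
    if f[k].ndim==0:f[k]=float(f[k])
P,uv,ok=cloud(f,T)
# cup rim: z ~ tcp+.012
zt=T[2,3]-.018+.030
m=ok&(abs(P[:,2]-zt)<.004)&(np.hypot(P[:,0]-T[0,3],P[:,1]-T[1,3])<.031);Q=P[m]
a=((np.arctan2(Q[:,1]-T[1,3],Q[:,0]-T[0,3])+np.pi)/6.2832*60).astype(int)
# use inner rim mid points
print(circ(Q).round(4),len(Q),((Q.min(0)+Q.max(0))/2).round(4))
# tall plinth fit using z filter, excluding occlusion
m=ok&(abs(P[:,2]-.012)<.003)
Q=P[m];c=np.array([.6345,-.0105])
for _ in range(4):
    r=np.hypot(*(Q[:,:2]-c).T);a=((np.arctan2(Q[:,1]-c[1],Q[:,0]-c[0])+np.pi)/6.2832*90).astype(int)
    E=np.array([Q[a==k][(r*(r<.052))[a==k].argmax()] for k in np.unique(a)])
    rr=np.hypot(*(E[:,:2]-c).T);E=E[rr>.042];q=circ(E,.046);c=q[:2]
print("plinth",q.round(4),len(E))
E
```

```text
time_s: 6.35
tool_pos: [0.5917, -0.0107, 0.0816]
tcp_rot: [1.0, -0.008, -0.003, -0.001]
ft_force: [-1.1, 0.2, -0.3]
gripper_width: 0.633
tcp [ 0.5917 -0.0107  0.0816] yaw -0.86 tilt [-0.006   0.0018 -1.    ] F [-1.1  0.2 -0.3] w 0.633
27510 z [0.0107 0.012  0.0132]
circle [ 0.6358 -0.0103  0.0457] bins 60 ext mid [ 0.638  -0.0104] ext [0.0864 0.0921]
[ 0.5919 -0.0107  0.026 ] 7126 [ 0.591  -0.0109  0.0936]
plinth [ 0.6354 -0.0103  0.028 ] 78
```

View pics/w7.png

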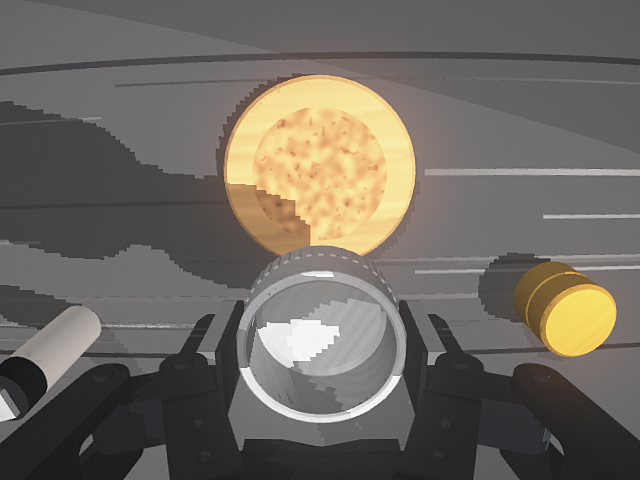

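```bash
python3 -m creep '[[[0,0.05,0.1],[0.7,0,0.3],-1],[[0,0,0],[0.7,0,0.4],-1],[[0,0,0],[0.07,0,0],-1],[[0,0,0],[0,0,0],-1],[[0,0,0],[0,0,0],-1]]';python3 look.py w8
```

```text
time_s: 6.9
tool_pos: [0.6275, -0.0112, 0.0597]
tcp_rot: [1.0, -0.015, -0.005, -0.002]
ft_force: [0.0, -0.2, -0.6]
gripper_width: 0.637
tcp [ 0.6275 -0.0112  0.0597] yaw -1.68 tilt [-0.0108  0.0049 -0.9999] F [ 0.  -0.2 -0.6] w 0.637
```

```bash
python3 -m creep '[[[-0.05,0.2,-0.2],[0.3,0,0.3],-1],[[0,0,0],[0,0,0],-1],[[0,0,0],[0,0,0],-1]]';python3 look.py w9
```

```text
time_s: 7.25
tool_pos: [0.6343, -0.0115, 0.0522]
tcp_rot: [1.0, -0.005, 0.004, -0.0]
ft_force: [-0.3, -0.4, -1.0]
gripper_width: 0.643
tcp [ 0.6343 -0.0115  0.0522] yaw -0.59 tilt [ 8.4e-03  2.0e-04 -1.0e+00] F [-0.3 -0.4 -1. ] w 0.643
```

Descend ~22 mm and correct 1 mm in x and y.

```bash
python3 -m creep '[[[0,0,0],[0.05,-0.03,0.3],-1],[[0,0,0],[0,0,0.3],-1],[[0,0,0],[0,0,0.1],-1],[[0,0,0],[0,0,0],-1]]';python3 look.py w10
```

```text
time_s: 7.7
tool_pos: [0.6355, -0.0103, 0.0299]
tcp_rot: [1.0, -0.005, 0.004, -0.0]
ft_force: [-0.2, 0.5, -0.4]
gripper_width: 0.642
tcp [ 0.6355 -0.0103  0.0299] yaw -0.62 tilt [ 7.8e-03  6.0e-04 -1.0e+00] F [-0.2  0.5 -0.4] w 0.642
```

```bash
python3 -m creep '[[[0,0,0],[0,0,0.05],-1],[[0,0,0],[0,0,0],-1]]'; python3 -m creep '[[[0,0,0],[0,0,0.06],-1],[[0,0,0],[0,0,0],-1]]'
```

```text
time_s: 7.95
tool_pos: [0.6361, -0.0107, 0.0294]
tcp_rot: [1.0, -0.005, 0.004, -0.0]
ft_force: [-0.0, 0.8, -1.8]
gripper_width: 0.637
time_s: 8.15
tool_pos: [0.6365, -0.0108, 0.0297]
tcp_rot: [1.0, -0.005, 0.005, -0.001]
ft_force: [0.1, 0.5, -0.5]
gripper_width: 0.639
```

```bash
python3 -m creep '[[[0,0,0],[-0.03,0,0.12],-1]]'; python3 -m creep '[[[0,0,0],[0,0,0.1],-1]]'; python3 look.py w11 0.042 0.6355 -0.0105
```

```text
time_s: 8.25
tool_pos: [0.6368, -0.0109, 0.0289]
tcp_rot: [1.0, -0.005, 0.006, -0.001]
ft_force: [-9.0, 4.7, 41.3]
gripper_width: 0.638
time_s: 8.35
tool_pos: [0.6368, -0.0109, 0.029]
tcp_rot: [1.0, -0.005, 0.007, -0.002]
ft_force: [-9.9, 1.8, 27.5]
gripper_width: 0.635
tcp [ 0.6368 -0.0109  0.029 ] yaw -0.62 tilt [ 0.0131  0.0041 -0.9999] F [-9.9  1.8 27.5] w 0.635
8857 z [0.0368 0.0414 0.0456]
circle [ 0.6359 -0.0108  0.0283] bins 60 ext mid [ 0.6359 -0.0106] ext [0.0559 0.0783]
```

View pics/w11.png

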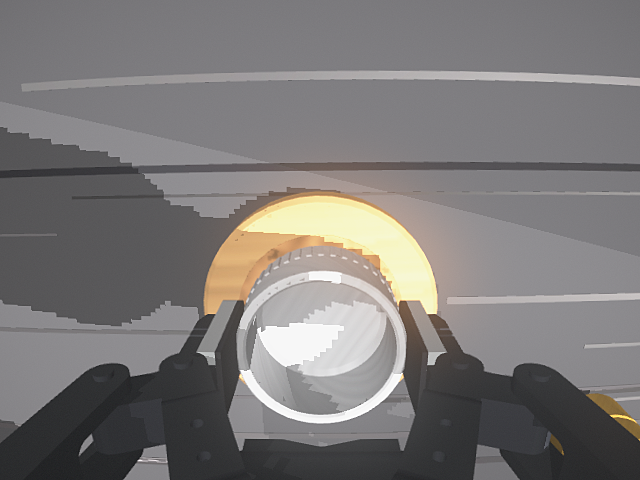

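```bash
python3 -m creep '[[[0,0,0],[0,0,0],0],[[0,0,0],[0,0,0],1],[[0,0,0],[0,0,0],1],[[0,0,0],[0,0,-0.1],1],[[0,0,0],[0,0,-0.3],1],[[0,0,0],[0,0,-0.8],1],[[0,0,0],[-0.3,0,-0.9],1],[[0,0,0],[-0.3,0,0],1]]';python3 look.py w12 0.042 0.6355 -0.0105
```

```text
time_s: 9.2
tool_pos: [0.6186, -0.0116, 0.0943]
tcp_rot: [1.0, -0.005, 0.007, -0.001]
ft_force: [0.7, -0.4, 0.0]
gripper_width: 1.001
tcp [ 0.6186 -0.0116  0.0943] yaw -0.62 tilt [ 0.014   0.0029 -0.9999] F [ 0.7 -0.4  0. ] w 1.001
3336 z [0.0373 0.0415 0.0427]
circle [ 0.6362 -0.0109  0.0279] bins 60 ext mid [ 0.6361 -0.0108] ext [0.0564 0.0555]
```

View pics/w12.png

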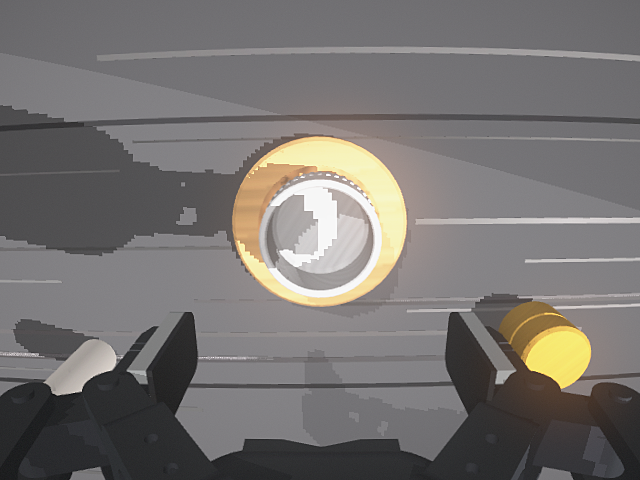

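```bash
python3 -m creep '[[[0,-0.1,0],[-0.4,0.7,-0.5],1],[[0,0,0],[-0.5,1,-0.4],1],[[0,0,0],[-0.5,1,0],1],[[0,0,0],[-0.5,1,0],1],[[0,0,0],[-0.5,1,0],1],[[0,0,0],[-0.5,1,0],1],[[0,0,0],[-0.4,0.6,0],1],[[0,0,0],[0,0,0],1]]';python3 look.py w13 0.01 0.5035 -0.2287 0.013
```

```text
time_s: 10.05
tool_pos: [0.5091, -0.2017, 0.1145]
tcp_rot: [1.0, -0.003, -0.004, -0.003]
ft_force: [0.2, 0.3, -0.5]
gripper_width: 0.999
tcp [ 0.5091 -0.2017  0.1145] yaw -0.31 tilt [-0.0086  0.0068 -0.9999] F [ 0.2  0.3 -0.5] w 0.999
888 z [0.0045 0.0096 0.011 ]
circle [ 0.5002 -0.2286  0.0087] bins 60 ext mid [ 0.5021 -0.2279] ext [0.0274 0.0186]
```

View pics/w13.png

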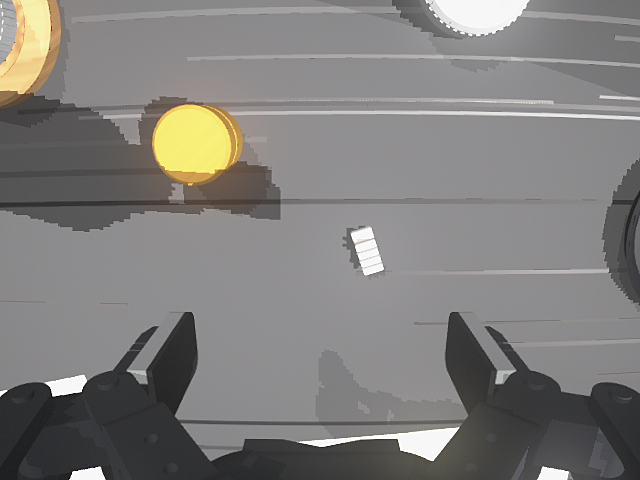

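```bash
cat > scr.py <<'E'
import sys
from h import *
f=dict(np.load(f"pics/{sys.argv[1]}.npz"));T=f.pop("T")
for k in f:
    if f[k].ndim==0:f[k]=float(f[k])
x,y=map(float,sys.argv[2:4])
P,uv,ok=cloud(f,T)
m=ok&(P[:,2]>.0035)&(P[:,2]<.014)&(np.hypot(P[:,0]-x,P[:,1]-y)<.02);Q=P[m]
(c,wh,a)=cv2.minAreaRect((Q[:,:2]*1000).astype(np.float32));print(c,wh,a,len(Q))
b=cv2.boxPoints((c,wh,a));print(b.round(1))
E
python3 scr.py w13 0.5021 -0.2279
```

```text
(501.9722595214844, -227.8368682861328) (26.365245819091797, 12.44053840637207) 18.187877655029297 909
[[ 487.5 -226. ]
 [ 491.4 -237.9]
 [ 516.4 -229.6]
 [ 512.6 -217.8]]
```

```bash
python3 -m creep '[[[-0.05,0.08,-0.3],[-0.23,0.85,0.3],1],[[0,0,-1],[0,0,0.5],1],[[0,0,-1],[0,0,0.5],1],[[0,0,-0.9],[0,0,0.5],1],[[0,0,0],[0,0,0],1],[[0,0,0],[0,0,0],1]]';python3 look.py w14; python3 scr.py w14 0.5021 -0.2279
```

```text
time_s: 10.7
tool_pos: [0.5091, -0.2155, 0.0561]
tcp_rot: [0.986, 0.168, 0.002, -0.005]
ft_force: [-0.3, -0.2, 0.4]
gripper_width: 1.002
tcp [ 0.5091 -0.2155  0.0561] yaw 19.4 tilt [ 0.0013  0.0102 -0.9999] F [-0.3 -0.2  0.4] w 1.002
(501.8472900390625, -227.994384765625) (26.320764541625977, 12.419278144836426) 17.938488006591797 1435
[[ 487.4 -226.1]
 [ 491.2 -238. ]
 [ 516.3 -229.8]
 [ 512.5 -218. ]]
```

View pics/w14.png

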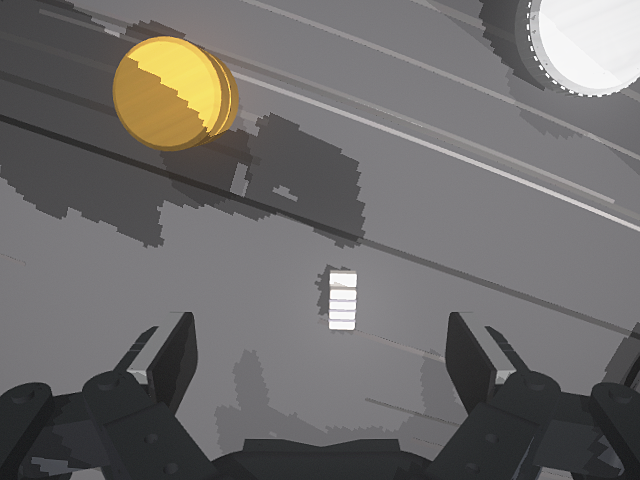

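```bash
python3 -m creep '[[[-0.1,0,0.2],[-0.41,0.31,0.4],1],[[0,0,0],[0,0,0],1],[[0,0,0],[0,0,0],1]]';python3 look.py w15
```

```text
time_s: 11.05
tool_pos: [0.5033, -0.2264, 0.0457]
tcp_rot: [0.987, 0.159, 0.004, 0.0]
ft_force: [0.3, 0.1, 0.4]
gripper_width: 0.997
tcp [ 0.5033 -0.2264  0.0457] yaw 18.26 tilt [ 7.8e-03  3.0e-04 -1.0e+00] F [0.3 0.1 0.4] w 0.997
```

```bash
python3 -m creep '[[[0,-0.05,0],[-0.11,0.04,0.4],0],[[0,0,0],[0,0,0.4],-0.3],[[0,0,0],[0,0,0.2],-0.3],[[0,0,0],[0,0,0],-0.3],[[0,0,0],[0,0,0],-0.3]]';python3 look.py w16
```

```text
time_s: 11.6
tool_pos: [0.5018, -0.2276, 0.0136]
tcp_rot: [0.987, 0.159, 0.002, 0.001]
ft_force: [0.9, -0.9, -0.2]
gripper_width: 0.351
tcp [ 0.5018 -0.2276  0.0136] yaw 18.35 tilt [ 3.7e-03 -9.0e-04 -1.0e+00] F [ 0.9 -0.9 -0.2] w 0.351
```

View pics/w16.png

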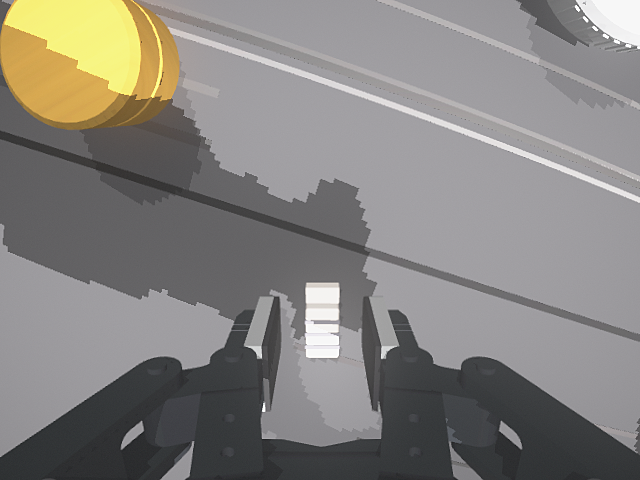

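```bash
python3 -m creep '[[[0,0,0],[-0.03,0,0.13],-0.3],[[0,0,0],[0,0,0],-1],[[0,0,0],[0,0,0],-1],[[0,0,0],[0,0,0],-1],[[0,0,0],[0,0,0],-1]]';python3 look.py w17
```

```text
time_s: 12.15
tool_pos: [0.5014, -0.2283, 0.0105]
tcp_rot: [0.987, 0.159, 0.003, 0.001]
ft_force: [0.7, -0.2, -0.8]
gripper_width: 0.117
tcp [ 0.5014 -0.2283  0.0105] yaw 18.33 tilt [ 0.0054 -0.0015 -1.    ] F [ 0.7 -0.2 -0.8] w 0.117
```

View pics/w17.png

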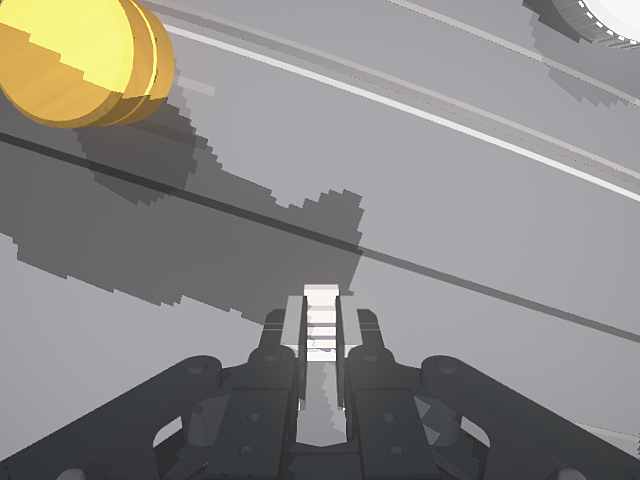

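```bash
python3 -m creep '[[[0,0,0],[0,0,-0.6],-1],[[0,0,0],[0,0,-1],-1],[[0,0,0],[0,0,-1],-1],[[0,0,0],[0.6,-0.5,-0.5],-1],[[0,0,0],[1,-0.83,0],-1],[[0,0,0],[1,-0.83,0],-1],[[0,0,0],[1,-0.83,0],-1],[[0,0,0],[1,-0.83,0],-1]]';python3 -m creep '[[[0,0,0],[0.8,-0.67,0],-1],[[0,0,0],[0.4,-0.35,0],-1],[[0,0,0],[0,0,0],-1],[[0,0,0],[0,0,0],-1],[[0,0,0],[0,0,0],-1]]';python3 look.py w18 0.042 0.6362 -0.0109
```

```text
time_s: 13.0
tool_pos: [0.5962, -0.0801, 0.1081]
tcp_rot: [0.988, 0.151, 0.002, 0.003]
ft_force: [0.4, -1.2, -0.2]
gripper_width: 0.114
time_s: 13.5
tool_pos: [0.6228, -0.0339, 0.1071]
tcp_rot: [0.988, 0.155, 0.002, 0.002]
ft_force: [0.8, -0.1, 0.1]
gripper_width: 0.114
tcp [ 0.6228 -0.0339  0.1071] yaw 17.87 tilt [ 0.004  -0.0044 -1.    ] F [ 0.8 -0.1  0.1] w 0.114
2988 z [0.0372 0.0415 0.0427]
circle [ 0.6364 -0.0111  0.028 ] bins 60 ext mid [ 0.6362 -0.0111] ext [0.0561 0.0561]
```

View pics/w18.png

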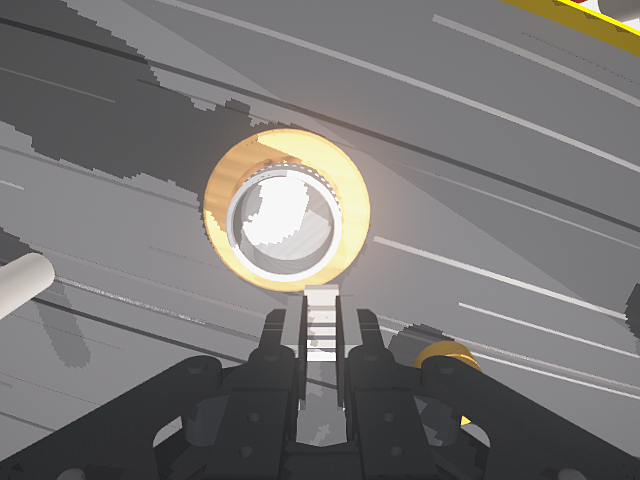

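```bash
python3 -m creep '[[[0,0,0],[0.62,-0.58,0.3],-1],[[0,0,0],[0,0,0.3],-1],[[0,0,0],[0,0,0.3],-1],[[0,0,0],[0,0,0.2],-1],[[0,0,0],[0,0,0],-1],[[0,0,0],[0,0,0],-1]]';python3 look.py w19 
```

```text
time_s: 14.15
tool_pos: [0.6323, -0.0228, 0.0735]
tcp_rot: [0.989, 0.148, 0.0, 0.005]
ft_force: [0.4, 0.5, -0.8]
gripper_width: 0.116
tcp [ 0.6323 -0.0228  0.0735] yaw 17.02 tilt [ 0.0023 -0.009  -1.    ] F [ 0.4  0.5 -0.8] w 0.116
```

```bash
python3 -m creep '[[[0.1,0,0],[0.2,-0.36,0],-1],[[0,0,0],[0,0,0.2],-1],[[0,0,0],[0,0,0.2],-1],[[0,0,0],[0,0,0],-1],[[0,0,0],[0,0,0],-1]]';python3 look.py w20
```

```text
time_s: 14.7
tool_pos: [0.6357, -0.0093, 0.0612]
tcp_rot: [0.989, 0.148, 0.0, -0.001]
ft_force: [0.7, 0.9, 0.5]
gripper_width: 0.111
tcp [ 0.6357 -0.0093  0.0612] yaw 17.05 tilt [ 7.0e-04  1.7e-03 -1.0e+00] F [0.7 0.9 0.5] w 0.111
```

View pics/w20.png

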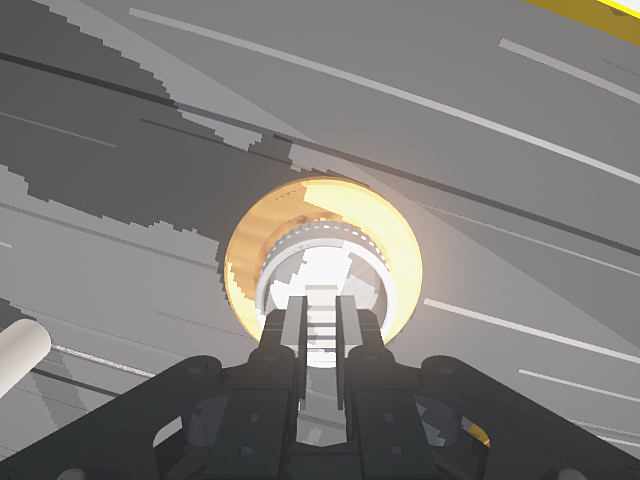

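```bash
python3 -m creep '[[[0,0,0],[-0.03,0.06,0.2],-1],[[0,0,0],[0,0,0.05],-1],[[0,0,0],[0,0,0],-1]]';python3 -m creep '[[[0,0,0],[0,0,0],0],[[0,0,0],[0,0,0],1],[[0,0,0],[0,0,0],1],[[0,0,0],[0,0,-0.2],1],[[0,0,0],[0,0,-0.6],1],[[0,0,0],[-0.4,0,-0.9],1],[[0,0,0],[-0.4,0,-0.3],1],[[0,0,0],[0,0,0],1]]';python3 look.py w21 0.042 0.6362 -0.0109
```

```text
time_s: 15.05
tool_pos: [0.6352, -0.0117, 0.0532]
tcp_rot: [0.989, 0.148, 0.0, -0.001]
ft_force: [-0.6, 0.3, -1.1]
gripper_width: 0.117
time_s: 15.85
tool_pos: [0.6114, -0.0193, 0.1159]
tcp_rot: [0.989, 0.148, 0.0, -0.001]
ft_force: [1.5, 0.0, 0.8]
gripper_width: 0.998
tcp [ 0.6114 -0.0193  0.1159] yaw 17.03 tilt [ 7.0e-04  1.3e-03 -1.0e+00] F [1.5 0.  0.8] w 0.998
2708 z [0.0377 0.0415 0.0428]
circle [ 0.6362 -0.0109  0.0279] bins 60 ext mid [ 0.6361 -0.0109] ext [0.0563 0.0553]
```

View pics/w21.png

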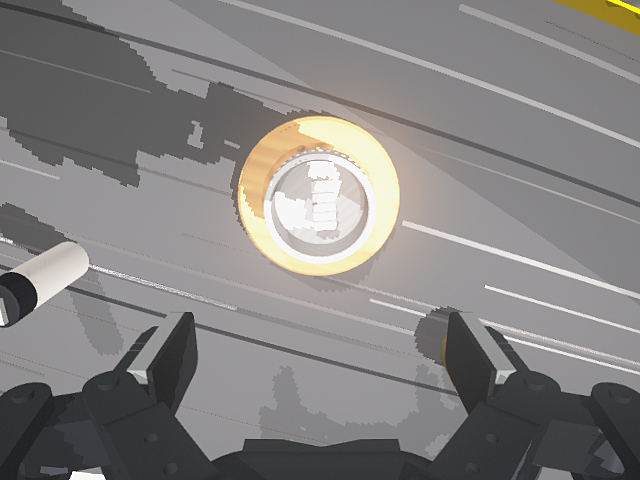

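```bash
python3 - <<'E'
from h import *
f=dict(np.load("pics/w21.npz"));T=f.pop("T")
for k in f:
    if f[k].ndim==0:f[k]=float(f[k])
P,uv,ok=cloud(f,T)
m=ok&(np.hypot(P[:,0]-.6362,P[:,1]+.0109)<.0225)
print(np.histogram(P[m,2],bins=np.arange(.012,.046,.002)))
m&=(P[:,2]>.0195)&(P[:,2]<.032);print(cv2.minAreaRect((P[m,:2]*1000).astype(np.float32)))
E
```

```text
(array([  10, 2288, 1662,   38,  225,   24,  469,  340,    3,    0,    0,
          0,    0,    0,    0,    0]), array([0.012, 0.014, 0.016, 0.018, 0.02 , 0.022, 0.024, 0.026, 0.028,
       0.03 , 0.032, 0.034, 0.036, 0.038, 0.04 , 0.042, 0.044]))
((635.6397094726562, -13.792890548706055), (26.370567321777344, 12.27728271484375), 20.262773513793945)
```

```bash
python3 -m creep '[[[0,0,1],[0,-0.3,-0.3],1],[[0,0,1],[0.1,-0.8,-0.3],1],[[0,0,0.9],[0.1,-1,0],1],[[0,0,0],[0,-1,0],1],[[0,0,0],[0,-1,0],1],[[0,0,0],[0,-1,0],1],[[0,0,0],[0,-1,0],1],[[0,0,0],[0,-1,0],1]]';python3 -m creep '[[[0,0,0],[0,-0.8,0],1],[[0,0,0],[0,-0.3,0],1],[[0,0,0],[0,0,0],1],[[0,0,0],[0,0,0],1]]';python3 look.py w22 0.029 0.639 0.240
```

```text
time_s: 16.7
tool_pos: [0.6095, 0.1966, 0.1265]
tcp_rot: [1.0, -0.007, -0.002, 0.002]
ft_force: [-0.1, -0.3, -0.7]
gripper_width: 0.996
time_s: 17.1
tool_pos: [0.6079, 0.2371, 0.1213]
tcp_rot: [1.0, -0.003, -0.004, 0.001]
ft_force: [1.2, -0.4, -0.6]
gripper_width: 1.001
tcp [0.6079 0.2371 0.1213] yaw -0.29 tilt [-0.0081 -0.0028 -1.    ] F [ 1.2 -0.4 -0.6] w 1.001
2427 z [0.0244 0.0285 0.0298]
circle [0.6398 0.2422 0.0282] bins 60 ext mid [0.6399 0.2419] ext [0.0567 0.0562]
```

View pics/w22.png

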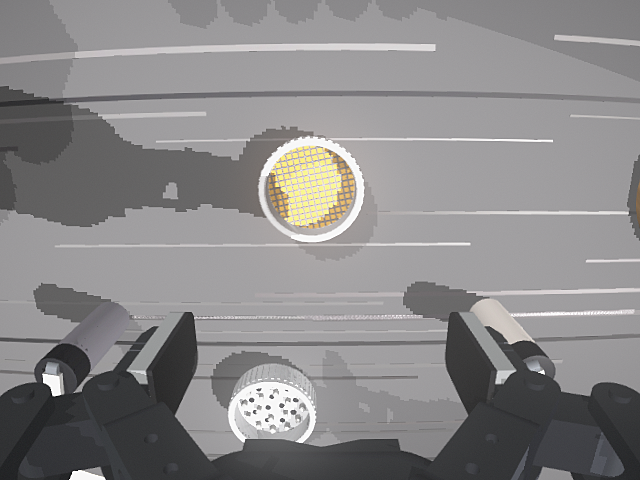

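```bash
python3 - <<'E'
from h import *
for n in("w5","w9","w16","w17","w22"):
    f=dict(np.load(f"pics/{n}.npz"));T=f.pop("T")
    for k in f:
        if f[k].ndim==0:f[k]=float(f[k])
    P,uv,ok=cloud(f,np.eye(4))
    for lo in (.0255,.0285,.0305) if n in("w5","w9") else (.006,.03):
        m=ok&(P[:,2]<.0095)&(P[:,1]<-lo)&(P[:,1]>-lo-.012)&(np.abs(P[:,0])<.013);Q=P[m]
        print(n,lo,np.sort(Q[:,2])[-6:].round(4))
E
```

```text
w5 0.0255 [0.0067 0.0071 0.0072 0.0081 0.0084 0.0085]
w5 0.0285 [0.0003 0.0004 0.0005 0.0006 0.0007 0.001 ]
w5 0.0305 [0.0001 0.0002 0.0004 0.0006 0.0007 0.001 ]
w9 0.0255 [0.0068 0.0077 0.0078 0.0082 0.0084 0.0094]
w9 0.0285 [0.0005 0.0005 0.0007 0.0009 0.001  0.0013]
w9 0.0305 [0.0003 0.0005 0.0005 0.0007 0.001  0.0013]
w16 0.006 [0.0073 0.0073 0.0074 0.0076 0.0077 0.0078]
w16 0.03 [-0.0335 -0.0334 -0.0333 -0.0328 -0.0324 -0.0318]
w17 0.006 [0.0094 0.0094 0.0094 0.0095 0.0095 0.0095]
w17 0.03 [0.0095 0.0095 0.0095 0.0095 0.0095 0.0095]
w22 0.006 [-0.064  -0.064  -0.0639 -0.0638 -0.0637 -0.0636]
w22 0.03 [-0.0516 -0.0516 -0.0514 -0.0514 -0.0513 -0.0287]
```

```bash
python3 -m creep '[[[0,0.08,0],[0.55,-0.1,0.3],1],[[0,0,0],[0.5,-0.07,0.6],1],[[0,0,0],[0,0,0.6],1],[[0,0,0],[0,0,0.5],1],[[0,0,0],[0,0,0],1],[[0,0,0],[0,0,0],1]]';python3 look.py w23 0.029 0.6398 0.2421
```

```text
time_s: 17.75
tool_pos: [0.6401, 0.2313, 0.0592]
tcp_rot: [1.0, -0.009, -0.0, 0.003]
ft_force: [0.5, -1.1, -1.1]
gripper_width: 1.003
tcp [0.6401 0.2313 0.0592] yaw -1.03 tilt [-0.001  -0.0067 -1.    ] F [ 0.5 -1.1 -1.1] w 1.003
4317 z [0.0239 0.0283 0.0296]
circle [0.6398 0.2423 0.0283] bins 60 ext mid [0.6393 0.2422] ext [0.0575 0.0564]
```

```bash
python3 -m creep '[[[0.07,0.03,-0.1],[0,-0.4,0.2],1],[[0,0,0],[0,-0.02,0.4],1],[[0,0,0],[0,-0.03,0.4],1],[[0,0,0],[0,0,0],1],[[0,0,0],[0,0,0],1]]';python3 look.py w24 0.029 0.6398 0.2421
```

```text
time_s: 18.3
tool_pos: [0.6401, 0.2479, 0.0281]
tcp_rot: [1.0, -0.003, 0.002, -0.001]
ft_force: [0.1, 0.1, 0.6]
gripper_width: 1.001
tcp [0.6401 0.2479 0.0281] yaw -0.29 tilt [ 0.0037  0.0027 -1.    ] F [0.1 0.1 0.6] w 1.001
6443 z [0.0238 0.0283 0.0297]
circle [0.6398 0.242  0.0285] bins 60 ext mid [0.6397 0.2376] ext [0.0571 0.0663]
```

```bash
python3 -m creep '[[[0,0,0],[0,0.18,0],1],[[0,0,0],[0,0,0.3],1],[[0,0,0],[0,0,0.3],1],[[0,0,0],[0,0,0],1],[[0,0,0],[0,0,0],1]]';python3 look.py w25
```

```text
time_s: 18.85
tool_pos: [0.6405, 0.2412, 0.009]
tcp_rot: [1.0, -0.003, 0.002, -0.001]
ft_force: [-0.3, 0.4, -0.3]
gripper_width: 0.999
tcp [0.6405 0.2412 0.009 ] yaw -0.35 tilt [ 0.0042  0.0025 -1.    ] F [-0.3  0.4 -0.3] w 0.999
```

View pics/w25.png

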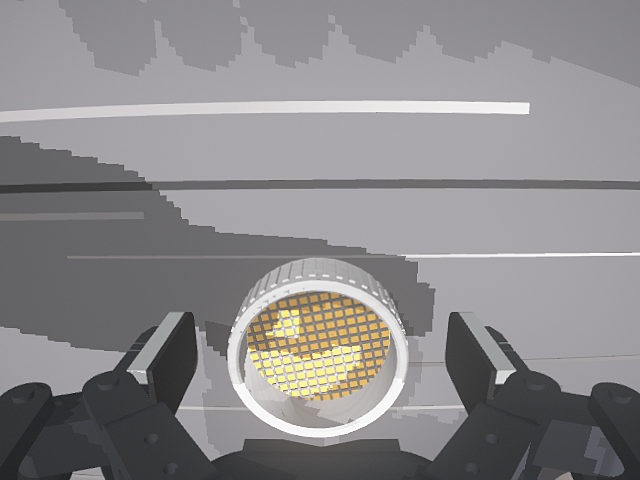

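```bash
python3 -m creep '[[[0,0,0],[-0.02,-0.03,-0.05],1],[[0,0,0],[0,0,0],-1],[[0,0,0],[0,0,0],-1],[[0,0,0],[0,0,0],-1],[[0,0,0],[0,0,0],-1],[[0,0,0],[0,0,0],-1]]';python3 look.py w26 0.029 0.6398 0.2421
```

```text
time_s: 19.5
tool_pos: [0.6403, 0.2427, 0.0117]
tcp_rot: [1.0, -0.003, 0.003, -0.002]
ft_force: [-0.2, 0.6, -1.7]
gripper_width: 0.641
tcp [0.6403 0.2427 0.0117] yaw -0.32 tilt [ 0.0056  0.0031 -1.    ] F [-0.2  0.6 -1.7] w 0.641
9824 z [0.0237 0.0284 0.0326]
circle [0.6402 0.2427 0.0286] bins 60 ext mid [0.64   0.2421] ext [0.0574 0.0786]
```

View pics/w26.png

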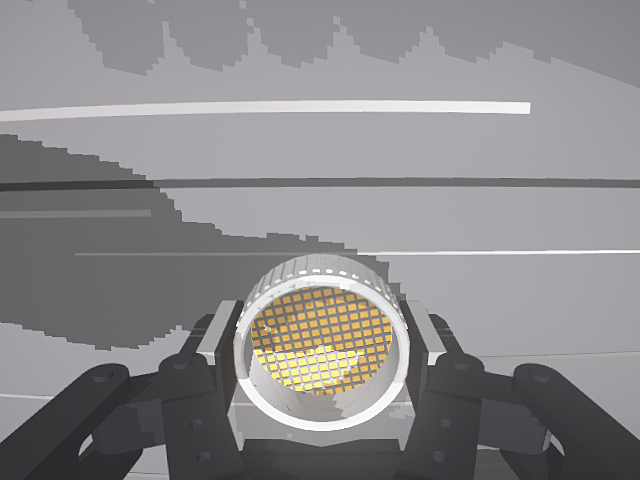

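```bash
python3 -m creep '[[[0,0,0],[0,0,-0.6],-1],[[0,0,0],[0,0,-1],-1],[[0,0,0],[0,0.3,-0.9],-1],[[0,0,0],[0,1,-0.2],-1],[[0,0,0],[0,1,0],-1],[[0,0,0],[0,1,0],-1],[[0,0,0],[0,1,0],-1],[[0,0,0],[0,1,0],-1]]';python3 -m creep '[[[0,0,0],[-0.1,1,0],-1],[[0,0,0],[0,1,0],-1],[[0,0,0],[0,0.6,0],-1],[[0,0,0],[0,0.2,0],-1],[[0,0,0],[0,0,0],-1],[[0,0,0],[0,0,0],-1]]';python3 look.py w27 
```

```text
time_s: 20.35
tool_pos: [0.6407, 0.0862, 0.1029]
tcp_rot: [1.0, 0.003, 0.005, -0.004]
ft_force: [-0.1, 0.5, -1.2]
gripper_width: 0.639
time_s: 20.95
tool_pos: [0.6393, -0.0078, 0.11]
tcp_rot: [1.0, -0.001, 0.009, -0.003]
ft_force: [-0.1, 1.1, -1.0]
gripper_width: 0.642
tcp [ 0.6393 -0.0078  0.11  ] yaw -0.17 tilt [ 0.0183  0.0053 -0.9998] F [-0.1  1.1 -1. ] w 0.642
```

View pics/w27.png

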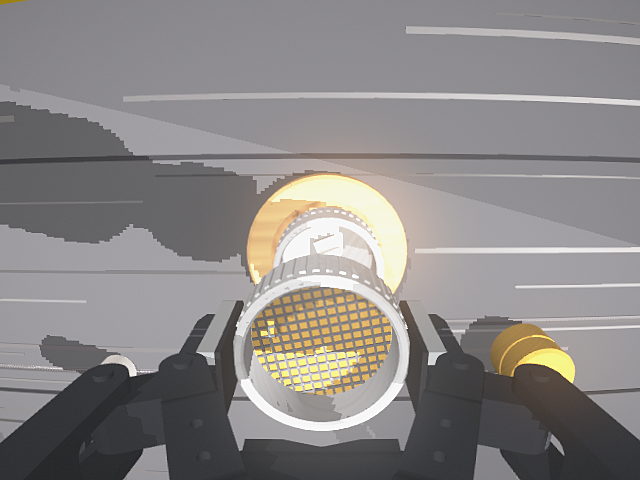

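```bash
python3 -m creep '[[[-0.02,-0.13,0],[-0.1,0.1,0.2],-1],[[0,0,0],[0,0,0.5],-1],[[0,0,0],[0,0,0.4],-1],[[0,0,0],[0,0,0.2],-1],[[0,0,0],[0,0,0],-1],[[0,0,0],[0,0,0],-1]]';python3 look.py w28 
```

```text
time_s: 21.6
tool_pos: [0.6352, -0.0048, 0.0651]
tcp_rot: [1.0, 0.002, 0.0, -0.003]
ft_force: [0.6, -0.4, -1.3]
gripper_width: 0.641
tcp [ 0.6352 -0.0048  0.0651] yaw 0.26 tilt [ 1.0e-04  5.7e-03 -1.0e+00] F [ 0.6 -0.4 -1.3] w 0.641
```

```bash
python3 -m creep '[[[-0.02,0.05,0],[0.03,0.2,0],-1],[[0,0,0],[0,0,0],-1],[[0,0,0],[0,0,0.1],-1],[[0,0,0],[0,0,0],-1]]';python3 look.py w29 0.042 .6362 -.0109 
```

```text
time_s: 22.05
tool_pos: [0.6371, -0.0122, 0.0633]
tcp_rot: [1.0, 0.002, 0.004, -0.002]
ft_force: [-0.3, -0.1, -1.3]
gripper_width: 0.64
tcp [ 0.6371 -0.0122  0.0633] yaw 0.21 tilt [ 0.0081  0.0031 -1.    ] F [-0.3 -0.1 -1.3] w 0.64
1650 z [0.0371 0.0414 0.0426]
circle [ 0.6369 -0.011   0.0275] bins 26 ext mid [ 0.6533 -0.0105] ext [0.0224 0.0529]
```

View pics/w29.png

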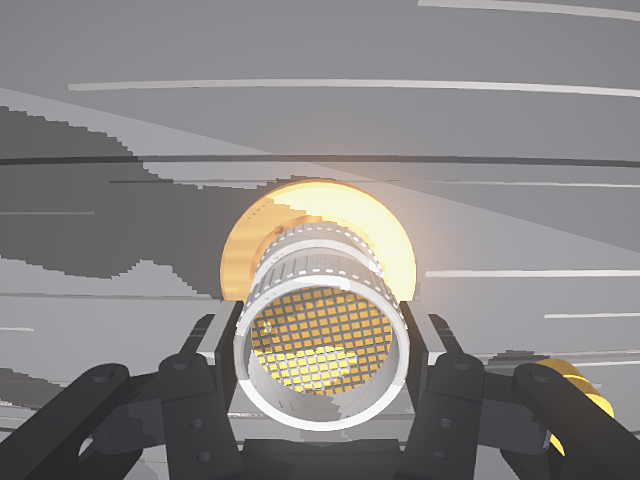

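Cup rim visible beneath the sieve, aligned to ~1 mm. Descend to about 2 mm above seated, then ease in.

```bash
python3 -m creep '[[[0,-0.03,0],[-0.04,-0.04,0.2],-1],[[0,0,0],[0,0,0.2],-1],[[0,0,0],[0,0,0.1],-1],[[0,0,0],[0,0,0],-1]]';python3 look.py w30
```

```text
time_s: 22.5
tool_pos: [0.6361, -0.0102, 0.0471]
tcp_rot: [1.0, 0.002, 0.003, -0.002]
ft_force: [-0.0, 0.4, -1.3]
gripper_width: 0.639
tcp [ 0.6361 -0.0102  0.0471] yaw 0.25 tilt [ 0.0051  0.0035 -1.    ] F [-0.   0.4 -1.3] w 0.639
```

```bash
python3 -m creep '[[[0,0,0],[0,0,0.06],-1]]';python3 -m creep '[[[0,0,0],[0,0,0.06],-1]]'
```

```text
time_s: 22.65
tool_pos: [0.6366, -0.0105, 0.0463]
tcp_rot: [1.0, 0.002, 0.003, -0.002]
ft_force: [-6.1, 1.4, 22.7]
gripper_width: 0.644
time_s: 22.75
tool_pos: [0.6366, -0.0105, 0.0464]
tcp_rot: [1.0, 0.002, 0.003, -0.002]
ft_force: [-6.4, 2.1, 19.0]
gripper_width: 0.637
```

Seated contact (23 N at z≈0.0463). Release and lift.

```bash
python3 -m creep '[[[0,0,0],[0,0,0],0],[[0,0,0],[0,0,0],1],[[0,0,0],[0,0,0],1],[[0,0,0],[0,0,-0.1],1],[[0,0,0],[0,0,-0.3],1],[[0,0,0],[0,0,-0.8],1],[[0,0,0],[-0.4,0,-0.7],1],[[0,0,0],[-0.4,0,0],1]]';python3 look.py w31 0.064 0.6362 -0.0109
```

```text
time_s: 23.55
tool_pos: [0.614, -0.0117, 0.1073]
tcp_rot: [1.0, 0.002, 0.005, -0.002]
ft_force: [1.1, 0.1, -0.1]
gripper_width: 1.003
tcp [ 0.614  -0.0117  0.1073] yaw 0.26 tilt [ 0.0096  0.0034 -0.9999] F [ 1.1  0.1 -0.1] w 1.003
3822 z [0.0592 0.0634 0.0646]
circle [ 0.6367 -0.0106  0.0282] bins 60 ext mid [ 0.6367 -0.0107] ext [0.0568 0.0565]
```

View pics/w31.png

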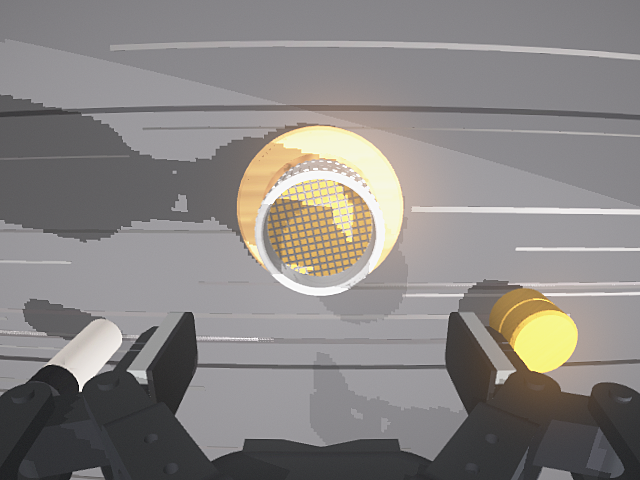

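```bash
python3 -m creep '[[[0,-0.05,0],[-0.3,-0.4,-0.6],1],[[0,0,0],[-0.5,-1,-0.4],1],[[0,0,0],[-0.5,-1,0],1],[[0,0,0],[-0.5,-1,0],1],[[0,0,0],[-0.5,-1,0],1],[[0,0,0],[-0.5,-1,0],1],[[0,0,0],[-0.5,-1,0],1],[[0,0,0],[-0.5,-1,0],1]]';python3 -m creep '[[[0,0,0],[-0.4,-0.9,0],1],[[0,0,0],[-0.3,-0.5,0],1],[[0,0,0],[0,0,0],1],[[0,0,0],[0,0,0],1]]';python3 look.py w32 0.029 0.492 0.2695
```

```text
time_s: 24.4
tool_pos: [0.4977, 0.2118, 0.1408]
tcp_rot: [1.0, -0.004, 0.003, -0.001]
ft_force: [0.6, -0.0, -0.2]
gripper_width: 0.997
time_s: 24.8
tool_pos: [0.4739, 0.2619, 0.1407]
tcp_rot: [1.0, 0.001, 0.003, -0.002]
ft_force: [-0.2, 0.3, 0.4]
gripper_width: 1.0
tcp [0.4739 0.2619 0.1407] yaw 0.07 tilt [ 0.005  0.004 -1.   ] F [-0.2  0.3  0.4] w 1.0
2012 z [0.0244 0.0285 0.0297]
circle [0.4928 0.2694 0.0281] bins 60 ext mid [0.4929 0.2694] ext [0.0562 0.0559]
```

View pics/w32.png

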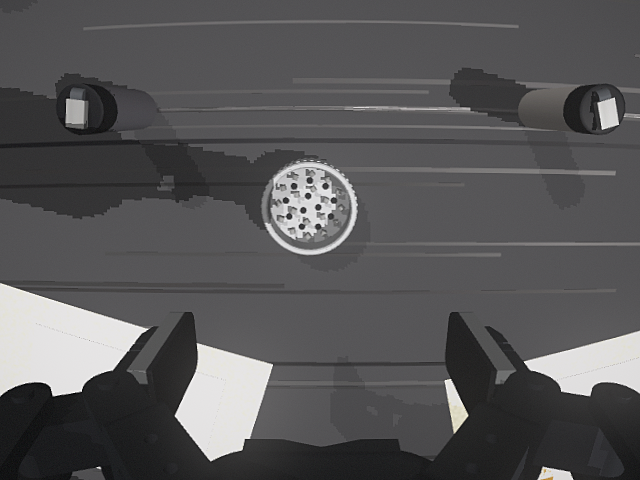

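```bash
python3 -m creep '[[[-0.02,0,0],[0.4,-0.2,0.4],1],[[0,0,0],[0.2,-0.08,0.7],1],[[0,0,0],[0,0,0.7],1],[[0,0,0],[0,0,0.5],1],[[0,0,0],[0,0,0.3],1],[[0,0,0],[0,0,0],1],[[0,0,0],[0,0,0],1]]';python3 look.py w33 0.029 0.4928 0.2694
```

```text
time_s: 25.55
tool_pos: [0.5012, 0.2601, 0.0625]
tcp_rot: [1.0, -0.008, 0.006, 0.0]
ft_force: [0.1, 0.5, 1.3]
gripper_width: 0.998
tcp [0.5012 0.2601 0.0625] yaw -0.88 tilt [ 1.200e-02 -3.000e-04 -9.999e-01] F [0.1 0.5 1.3] w 0.998
4100 z [0.0239 0.0283 0.0295]
circle [0.4929 0.2697 0.0283] bins 60 ext mid [0.4928 0.2695] ext [0.0571 0.0564]
```

```bash
python3 -m creep '[[[0,-0.08,-0.1],[-0.28,-0.32,0],1],[[0,0,0],[0,0,0],1],[[0,0,0],[0,0,0.3],1],[[0,0,0],[0,0,0.3],1],[[0,0,0],[0,0,0],1],[[0,0,0],[0,0,0],1]]';python3 look.py w34 0.029 0.4928 0.2694
```

```text
time_s: 26.2
tool_pos: [0.4928, 0.2722, 0.0449]
tcp_rot: [1.0, -0.001, 0.003, -0.001]
ft_force: [-0.0, -0.1, -0.5]
gripper_width: 1.002
tcp [0.4928 0.2722 0.0449] yaw -0.14 tilt [ 0.006   0.0021 -1.    ] F [-0.  -0.1 -0.5] w 1.002
5078 z [0.0239 0.0283 0.0296]
circle [0.4929 0.2696 0.0283] bins 60 ext mid [0.4931 0.2696] ext [0.0567 0.0572]
```

```bash
python3 -m creep '[[[0,0,0],[0,0.09,0.3],1],[[0,0,0],[0,0,0.4],1],[[0,0,0],[0,0,0.4],1],[[0,0,0],[0,0,0.1],1],[[0,0,0],[0,0,0],1],[[0,0,0],[0,0,0],1]]';python3 look.py w35
```

```text
time_s: 26.85
tool_pos: [0.4929, 0.2684, 0.0049]
tcp_rot: [1.0, -0.002, 0.002, -0.001]
ft_force: [1.2, -0.2, 0.5]
gripper_width: 0.996
tcp [0.4929 0.2684 0.0049] yaw -0.21 tilt [ 0.0049  0.001  -1.    ] F [ 1.2 -0.2  0.5] w 0.996
```

View pics/w35.png

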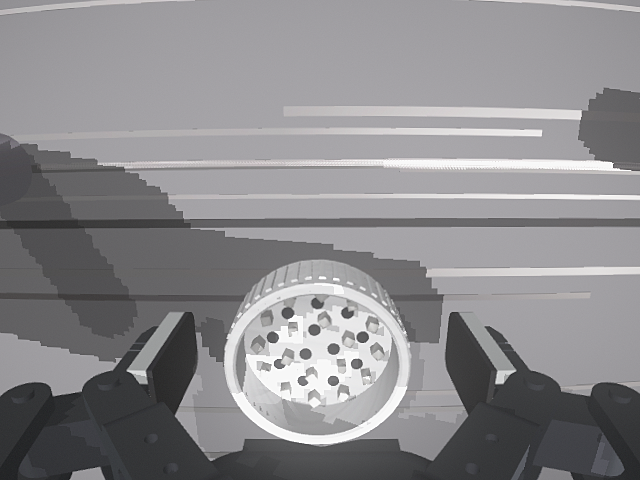

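Went lower than planned (0.0049); raise to ~0.011 before closing.

```bash
python3 -m creep '[[[0,0,0],[0,-0.04,-0.2],1],[[0,0,0],[0,0,0],1],[[0,0,0],[0,0,0],1]]'; python3 look.py w36
```

```text
time_s: 27.2
tool_pos: [0.4935, 0.2702, 0.0125]
tcp_rot: [1.0, -0.002, 0.003, -0.001]
ft_force: [-0.4, 0.7, -0.5]
gripper_width: 0.998
tcp [0.4935 0.2702 0.0125] yaw -0.19 tilt [ 0.0067  0.0018 -1.    ] F [-0.4  0.7 -0.5] w 0.998
```

```bash
python3 -m creep '[[[0,0,0],[0,0.02,0.05],-0.5],[[0,0,0],[0,0,0],-1],[[0,0,0],[0,0,0],-1],[[0,0,0],[0,0,0],-1],[[0,0,0],[0,0,0],-1]]';python3 look.py w37 0.029 0.4928 0.2694
```

```text
time_s: 27.75
tool_pos: [0.4939, 0.2699, 0.0117]
tcp_rot: [1.0, -0.002, 0.004, -0.001]
ft_force: [-0.7, 0.6, 0.3]
gripper_width: 0.643
tcp [0.4939 0.2699 0.0117] yaw -0.19 tilt [ 0.0077  0.0029 -1.    ] F [-0.7  0.6  0.3] w 0.643
9703 z [0.0237 0.0283 0.0326]
circle [0.4931 0.2699 0.0285] bins 60 ext mid [0.4931 0.2694] ext [0.0574 0.0783]
```

View pics/w37.png

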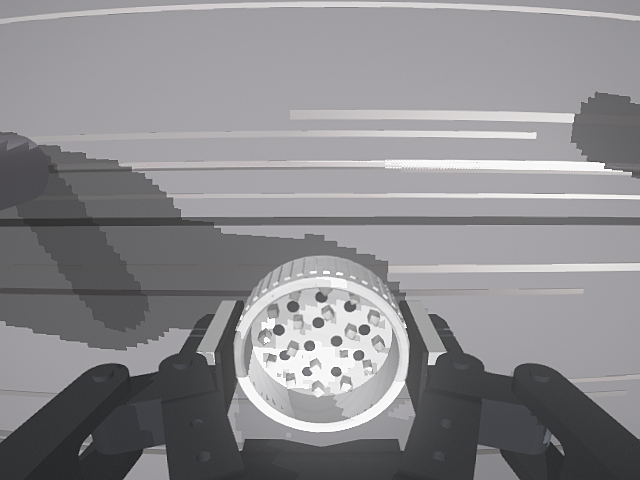

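```bash
python3 -m creep '[[[0,0,0],[0,0,-0.6],-1],[[0,0,0],[0,0,-1],-1],[[0,0,0],[0,0,-1],-1],[[0,0,0],[0,0,-1],-1],[[0,0,0],[0.2,0.4,-0.9],-1],[[0,0,0],[0.5,1,-0.1],-1],[[0,0,0],[0.5,1,0],-1],[[0,0,0],[0.5,1,0],-1]]';python3 -m creep '[[[0,0,0],[0.5,1,0],-1],[[0,0,0],[0.5,1,0],-1],[[0,0,0],[0.5,1,0],-1],[[0,0,0],[0.5,1,0],-1],[[0,0,0],[0.5,1,0],-1],[[0,0,0],[0.3,0.5,0],-1],[[0,0,0],[0,0,0],-1],[[0,0,0],[0,0,0],-1]]';python3 look.py w38 0.064 0.6367 -0.0107
```

```text
time_s: 28.6
tool_pos: [0.5404, 0.1711, 0.151]
tcp_rot: [1.0, 0.005, -0.0, -0.001]
ft_force: [0.9, 0.5, -0.9]
gripper_width: 0.635
time_s: 29.4
tool_pos: [0.6272, -0.0061, 0.1474]
tcp_rot: [1.0, 0.001, -0.003, 0.001]
ft_force: [-0.4, 0.3, -1.2]
gripper_width: 0.638
tcp [ 0.6272 -0.0061  0.1474] yaw 0.11 tilt [-0.0052 -0.0013 -1.    ] F [-0.4  0.3 -1.2] w 0.638
1806 z [0.0592 0.0635 0.0647]
circle [ 0.6371 -0.0106  0.0279] bins 45 ext mid [ 0.6417 -0.0108] ext [0.0466 0.0564]
```

View pics/w38.png

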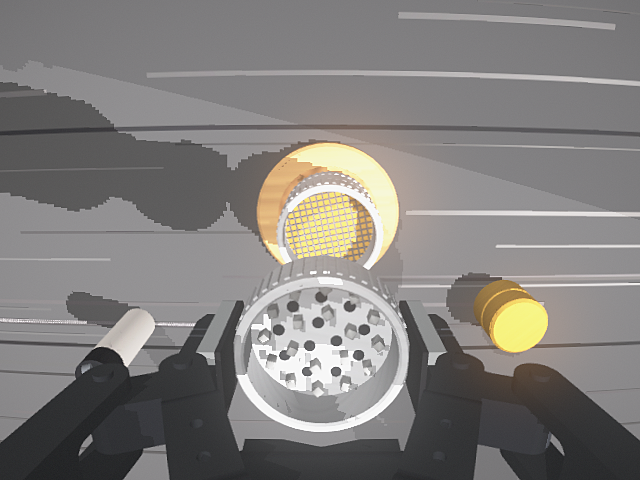

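```bash
python3 -m creep '[[[0.04,0.12,0],[0.34,0.15,0.2],-1],[[0,0,0],[0,0,0.6],-1],[[0,0,0],[0,0,0.6],-1],[[0,0,0],[0,0,0.3],-1],[[0,0,0],[0,0,0],-1],[[0,0,0],[0,0,0],-1]]';python3 look.py w39
```

```text
time_s: 30.05
tool_pos: [0.6388, -0.0029, 0.0934]
tcp_rot: [1.0, 0.006, 0.004, -0.003]
ft_force: [0.0, 0.3, -1.5]
gripper_width: 0.641
tcp [ 0.6388 -0.0029  0.0934] yaw 0.66 tilt [ 0.0088  0.007  -0.9999] F [ 0.   0.3 -1.5] w 0.641
```

```bash
python3 -m creep '[[[-0.04,0,0.06],[-0.04,0.26,0],-1],[[0,0,0],[0,0,0],-1],[[0,0,0],[0,0,0.2],-1],[[0,0,0],[0,0,0],-1],[[0,0,0],[0,0,0],-1]]';python3 look.py w40 0.064 0.6367 -0.0107
```

```text
time_s: 30.6
tool_pos: [0.6392, -0.0118, 0.0894]
tcp_rot: [1.0, 0.002, 0.007, -0.001]
ft_force: [-0.2, -0.5, -1.2]
gripper_width: 0.639
tcp [ 0.6392 -0.0118  0.0894] yaw 0.28 tilt [ 0.013   0.0024 -0.9999] F [-0.2 -0.5 -1.2] w 0.639
1673 z [0.0589 0.0633 0.0646]
circle [ 0.6368 -0.0106  0.0282] bins 27 ext mid [ 0.6537 -0.0102] ext [0.0229 0.055 ]
```

View pics/w40.png

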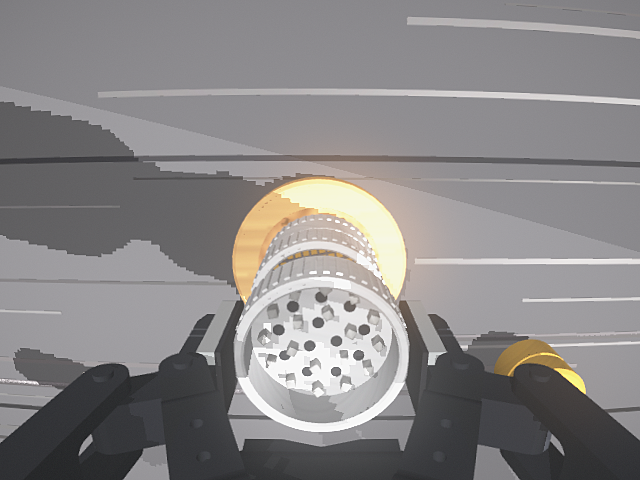

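```bash
python3 -m creep '[[[0,-0.06,0],[-0.07,-0.04,0.1],-1],[[0,0,0],[0,0,0.2],-1],[[0,0,0],[0,0,0.2],-1],[[0,0,0],[0,0,0.06],-1],[[0,0,0],[0,0,0],-1]]';python3 look.py w41
```

```text
time_s: 31.15
tool_pos: [0.6366, -0.0099, 0.0706]
tcp_rot: [1.0, 0.003, 0.003, -0.001]
ft_force: [-0.2, -0.2, -1.1]
gripper_width: 0.639
tcp [ 0.6366 -0.0099  0.0706] yaw 0.31 tilt [ 0.0055  0.0028 -1.    ] F [-0.2 -0.2 -1.1] w 0.639
```

```bash
python3 -m creep '[[[0,0.02,0],[0.02,0.02,0.06],-1],[[0,0,0],[0,0,0.06],-1]]';python3 -m creep '[[[0,0,0],[0,0,0.06],-1]]'
```

```text
time_s: 31.4
tool_pos: [0.6376, -0.0106, 0.0686]
tcp_rot: [1.0, 0.003, 0.004, -0.002]
ft_force: [-6.7, 1.9, 20.0]
gripper_width: 0.638
time_s: 31.5
tool_pos: [0.6377, -0.0107, 0.0686]
tcp_rot: [1.0, 0.003, 0.004, -0.002]
ft_force: [-4.6, 1.3, 15.5]
gripper_width: 0.641
```

Seated at 0.0686 (expected 0.0687). Release.

```bash
python3 -m creep '[[[0,0,0],[0,0,0],0],[[0,0,0],[0,0,0],1],[[0,0,0],[0,0,0],1],[[0,0,0],[0,0,-0.1],1],[[0,0,0],[0,0,-0.3],1],[[0,0,0],[0,0,-0.8],1],[[0,0,0],[-0.4,0,-0.7],1],[[0,0,0],[-0.4,0,0],1]]';python3 look.py w42 0.086 0.6367 -0.0109
```

```text
time_s: 32.3
tool_pos: [0.615, -0.0121, 0.1295]
tcp_rot: [1.0, 0.003, 0.006, -0.002]
ft_force: [0.5, -0.5, -1.5]
gripper_width: 1.002
tcp [ 0.615  -0.0121  0.1295] yaw 0.32 tilt [ 0.0125  0.0032 -0.9999] F [ 0.5 -0.5 -1.5] w 1.002
3784 z [0.0812 0.0854 0.0867]
circle [ 0.6371 -0.0109  0.0282] bins 60 ext mid [ 0.6371 -0.0109] ext [0.0566 0.0566]
```

View pics/w42.png

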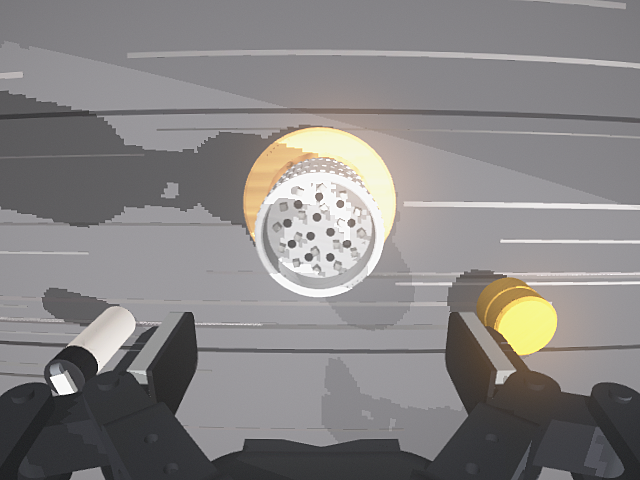

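```bash
python3 -m creep '[[[0,-0.1,0],[0,0.4,-0.5],1],[[0,0,0],[0,1,0],1],[[0,0,0],[0,1,0],1],[[0,0,0],[0,1,0],1],[[0,0,0],[0,1,0],1],[[0,0,0],[0,1,0],1],[[0,0,0],[0,1,0],1],[[0,0,0],[0,1,0],1]]';python3 -m creep '[[[0,0,0],[0.1,0.8,0],1],[[0,0,0],[0.1,0.5,0],1],[[0,0,0],[0,0,0],1],[[0,0,0],[0,0,0],1]]';python3 look.py w43 0.024 0.65 -0.2785
```

```text
time_s: 33.15
tool_pos: [0.6167, -0.2329, 0.1436]
tcp_rot: [1.0, 0.009, -0.001, -0.005]
ft_force: [0.1, -0.0, -0.0]
gripper_width: 1.0
time_s: 33.55
tool_pos: [0.6223, -0.2791, 0.1436]
tcp_rot: [1.0, 0.005, -0.001, -0.003]
ft_force: [0.7, 0.8, 0.2]
gripper_width: 1.003
tcp [ 0.6223 -0.2791  0.1436] yaw 0.59 tilt [-0.0029  0.0063 -1.    ] F [0.7 0.8 0.2] w 1.003
6756 z [0.0215 0.0233 0.0247]
circle [ 0.6482 -0.2783  0.0283] bins 60 ext mid [ 0.648  -0.2783] ext [0.0578 0.0564]
```

View pics/w43.png

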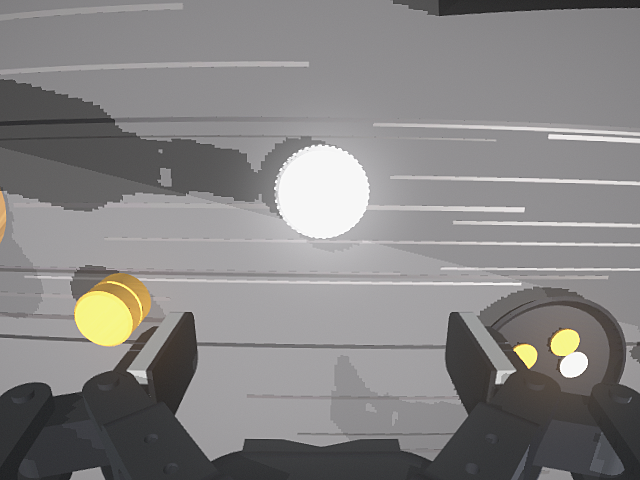

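```bash
python3 -m creep '[[[-0.05,0.06,0.05],[0.5,0,0.3],1],[[0,0,0],[0.3,0,0.7],1],[[0,0,0],[0,0,0.7],1],[[0,0,0],[0,0,0.5],1],[[0,0,0],[0,0,0.3],1],[[0,0,0],[0,0,0],1],[[0,0,0],[0,0,0],1]]';python3 look.py w44 0.024 0.6482 -0.2783
```

```text
time_s: 34.3
tool_pos: [0.6546, -0.2669, 0.0636]
tcp_rot: [1.0, 0.008, 0.004, -0.003]
ft_force: [0.5, -0.9, 1.2]
gripper_width: 1.0
tcp [ 0.6546 -0.2669  0.0636] yaw 0.94 tilt [ 0.0074  0.0066 -1.    ] F [ 0.5 -0.9  1.2] w 1.0
11559 z [0.0214 0.0233 0.0245]
circle [ 0.6483 -0.2782  0.0284] bins 60 ext mid [ 0.6482 -0.2784] ext [0.0574 0.057 ]
```

```bash
python3 -m creep '[[[-0.05,-0.03,0.1],[-0.22,0.38,0],1],[[0,0,0],[0,0,0],1],[[0,0,0],[0,0,0.3],1],[[0,0,0],[0,0,0.3],1],[[0,0,0],[0,0,0],1],[[0,0,0],[0,0,0],1]]';python3 look.py w45 0.024 0.6482 -0.2783
```

```text
time_s: 34.95
tool_pos: [0.6484, -0.2816, 0.0469]
tcp_rot: [1.0, 0.002, 0.004, 0.001]
ft_force: [0.1, 0.4, 0.9]
gripper_width: 1.0
tcp [ 0.6484 -0.2816  0.0469] yaw 0.19 tilt [ 0.008  -0.0011 -1.    ] F [0.1 0.4 0.9] w 1.0
14023 z [0.0214 0.0233 0.0245]
circle [ 0.6483 -0.2782  0.0284] bins 60 ext mid [ 0.6484 -0.2782] ext [0.0569 0.057 ]
```

```bash
python3 -m creep '[[[0,0,0],[0,-0.12,0.3],1],[[0,0,0],[0,0,0.4],1],[[0,0,0],[0,0,0.3],1],[[0,0,0],[0,0,0],1],[[0,0,0],[0,0,0],1]]';python3 look.py w46
```

```text
time_s: 35.5
tool_pos: [0.6485, -0.2765, 0.0133]
tcp_rot: [1.0, 0.002, 0.003, -0.0]
ft_force: [-0.4, -0.3, 0.8]
gripper_width: 1.002
tcp [ 0.6485 -0.2765  0.0133] yaw 0.25 tilt [ 6.8e-03  1.0e-04 -1.0e+00] F [-0.4 -0.3  0.8] w 1.002
```

View pics/w46.png

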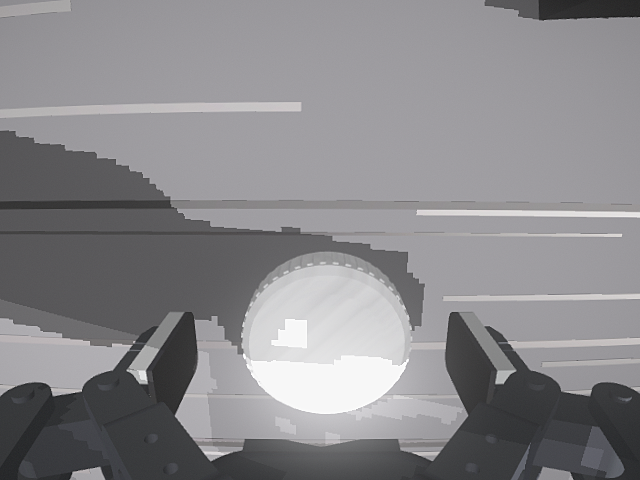

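```bash
python3 -m creep '[[[0,0,0],[0,0.06,0.12],1],[[0,0,0],[0,0,0],-1],[[0,0,0],[0,0,0],-1],[[0,0,0],[0,0,0],-1],[[0,0,0],[0,0,0],-1],[[0,0,0],[0,0,0],-1]]';python3 look.py w47 0.024 0.6482 -0.2783
```

```text
time_s: 36.15
tool_pos: [0.6492, -0.2793, 0.0111]
tcp_rot: [1.0, 0.002, 0.004, 0.001]
ft_force: [0.9, 0.6, -0.9]
gripper_width: 0.631
tcp [ 0.6492 -0.2793  0.0111] yaw 0.24 tilt [ 0.0089 -0.0012 -1.    ] F [ 0.9  0.6 -0.9] w 0.631
22679 z [0.0213 0.0237 0.0253]
circle [ 0.6489 -0.2792  0.0286] bins 60 ext mid [ 0.6488 -0.2782] ext [0.0572 0.0783]
```

View pics/w47.png

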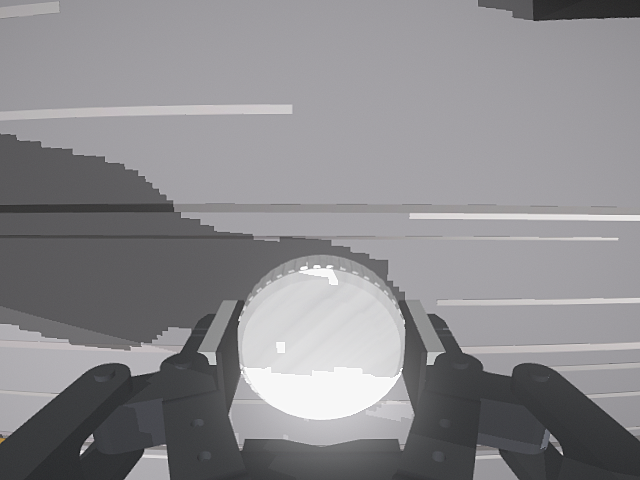

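```bash
python3 -m creep '[[[0,0,0],[0,0,-0.6],-1],[[0,0,0],[0,0,-1],-1],[[0,0,0],[0,0,-1],-1],[[0,0,0],[0,0,-1],-1],[[0,0,0],[0,-0.3,-1],-1],[[0,0,0],[-0.1,-1,-0.4],-1],[[0,0,0],[0,-1,0],-1],[[0,0,0],[0,-1,0],-1]]';python3 -m creep '[[[0,0,0],[-0.1,-1,0],-1],[[0,0,0],[-0.1,-1,0],-1],[[0,0,0],[0,-1,0],-1],[[0,0,0],[0,-1,0],-1],[[0,0,0],[0,-0.9,0],-1],[[0,0,0],[0,-0.3,0],-1],[[0,0,0],[0,0,0],-1],[[0,0,0],[0,0,0],-1]]';python3 look.py w48 0.086 0.6371 -0.0109
```

```text
time_s: 37.0
tool_pos: [0.643, -0.1864, 0.1759]
tcp_rot: [1.0, -0.004, 0.007, 0.004]
ft_force: [0.3, 1.1, -1.2]
gripper_width: 0.639
time_s: 37.8
tool_pos: [0.6389, -0.0205, 0.1852]
tcp_rot: [1.0, -0.002, 0.012, 0.002]
ft_force: [0.5, -0.0, -0.9]
gripper_width: 0.633
tcp [ 0.6389 -0.0205  0.1852] yaw -0.19 tilt [ 0.0235 -0.005  -0.9997] F [ 0.5 -0.  -0.9] w 0.633
1317 z [0.0813 0.0854 0.0867]
circle [ 0.6373 -0.011   0.0281] bins 38 ext mid [ 0.6442 -0.0109] ext [0.0424 0.0565]
```

View pics/w48.png

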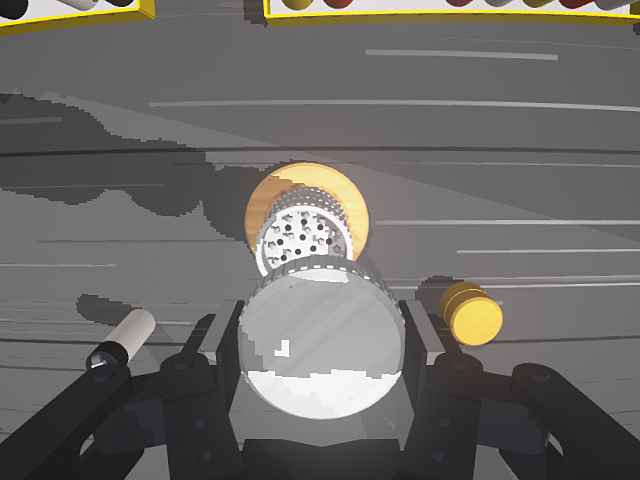

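```bash
python3 -m creep '[[[0.04,-0.14,0],[-0.05,-0.3,0.2],-1],[[0,0,0],[0,0,0.6],-1],[[0,0,0],[0,0,0.6],-1],[[0,0,0],[0,0,0.4],-1],[[0,0,0],[0,0,0],-1],[[0,0,0],[0,0,0],-1]]';python3 look.py w49
```

```text
time_s: 38.45
tool_pos: [0.6381, -0.0187, 0.129]
tcp_rot: [1.0, -0.007, 0.004, 0.002]
ft_force: [0.3, -0.6, -0.7]
gripper_width: 0.637
tcp [ 0.6381 -0.0187  0.129 ] yaw -0.83 tilt [ 0.0079 -0.0032 -1.    ] F [ 0.3 -0.6 -0.7] w 0.637
```

```bash
python3 -m creep '[[[0.02,0,-0.1],[-0.03,-0.25,0],-1],[[0,0,0],[0,0,0],-1],[[0,0,0],[0,0,0.3],-1],[[0,0,0],[0,0,0.3],-1],[[0,0,0],[0,0,0],-1],[[0,0,0],[0,0,0],-1]]';python3 look.py w50 0.086 0.6371 -0.0109
```

```text
time_s: 39.1
tool_pos: [0.6386, -0.0101, 0.1116]
tcp_rot: [1.0, -0.001, 0.006, 0.0]
ft_force: [0.5, -0.2, 0.3]
gripper_width: 0.637
tcp [ 0.6386 -0.0101  0.1116] yaw -0.17 tilt [ 1.120e-02 -6.000e-04 -9.999e-01] F [ 0.5 -0.2  0.3] w 0.637
1756 z [0.0809 0.0853 0.0866]
circle [ 0.6373 -0.0109  0.0282] bins 27 ext mid [ 0.6542 -0.0112] ext [0.0228 0.0548]
```

View pics/w50.png

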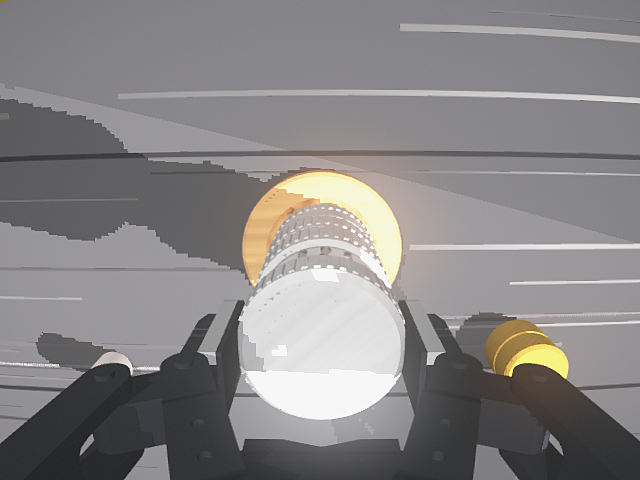

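```bash
python3 -m creep '[[[0,-0.03,0],[-0.04,0.03,0.1],-1],[[0,0,0],[0,0,0.2],-1],[[0,0,0],[0,0,0.2],-1],[[0,0,0],[0,0,0.06],-1],[[0,0,0],[0,0,0],-1]]';python3 look.py w51
```

```text
time_s: 39.65
tool_pos: [0.6373, -0.0114, 0.0932]
tcp_rot: [1.0, -0.002, 0.004, 0.0]
ft_force: [0.3, 0.4, -1.5]
gripper_width: 0.631
tcp [ 0.6373 -0.0114  0.0932] yaw -0.19 tilt [ 7.7e-03 -9.0e-04 -1.0e+00] F [ 0.3  0.4 -1.5] w 0.631
```

```bash
python3 -m creep '[[[0,0,0],[0,-0.02,0.06],-1],[[0,0,0],[0,0,0.06],-1],[[0,0,0],[0,0,0.05],-1]]';python3 -m creep '[[[0,0,0],[0,0,0.06],-1]]'
```

```text
time_s: 40.0
tool_pos: [0.6382, -0.011, 0.0895]
tcp_rot: [1.0, -0.002, 0.005, 0.0]
ft_force: [-1.5, 0.0, 13.6]
gripper_width: 0.636
time_s: 40.1
tool_pos: [0.6384, -0.0111, 0.0895]
tcp_rot: [1.0, -0.002, 0.005, -0.0]
ft_force: [-5.4, 1.6, 17.2]
gripper_width: 0.637
```

Seated (0.0895 vs 0.0901 expected). Release and retreat.

```bash
python3 -m creep '[[[0,0,0],[0,0,0],0],[[0,0,0],[0,0,0],1],[[0,0,0],[0,0,0],1],[[0,0,0],[0,0,-0.1],1],[[0,0,0],[0,0,-0.3],1],[[0,0,0],[0,0,-0.8],1],[[0,0,0],[-0.4,0,-0.8],1],[[0,0,0],[-0.4,0,-0.6],1]]';python3 -m creep '[[[0,0,0],[-0.8,0,-0.2],1],[[0,0,0],[-0.8,0,-0.2],1],[[0,0,0],[-0.8,0,-0.2],1],[[0,0,0],[-0.3,0,0],1],[[0,0,0],[0,0,0],1]]';python3 look.py w52 0.103 0.6371 -0.0109
python3 - <<'E'
from h import *
for n in("top","scene"):
    f=robot.grab_frame(n);cv2.imwrite(f"pics/{n}1.png",f["image"][:,:,::-1]);np.savez(f"pics/{n}1.npz",**f)
E
```

```text
time_s: 40.9
tool_pos: [0.6133, -0.0111, 0.1692]
tcp_rot: [1.0, -0.001, 0.004, 0.0]
ft_force: [0.2, -0.8, -0.4]
gripper_width: 1.004
time_s: 41.4
tool_pos: [0.5314, -0.0118, 0.1927]
tcp_rot: [1.0, -0.002, 0.009, 0.0]
ft_force: [1.3, 0.4, 0.2]
gripper_width: 0.998
tcp [ 0.5314 -0.0118  0.1927] yaw -0.2 tilt [ 1.800e-02 -1.000e-04 -9.998e-01] F [1.3 0.4 0.2] w 0.998
9896 z [0.1006 0.1023 0.1037]
circle [ 0.6373 -0.011   0.0281] bins 60 ext mid [ 0.6351 -0.0109] ext [0.0512 0.0568]
```

View pics/w52.png

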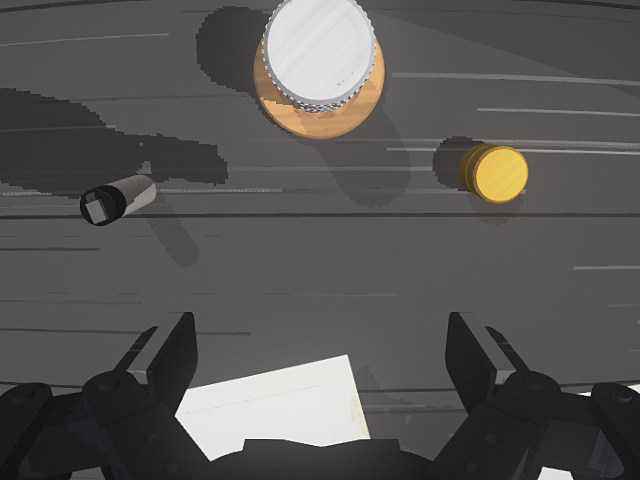

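View pics/scene1.png

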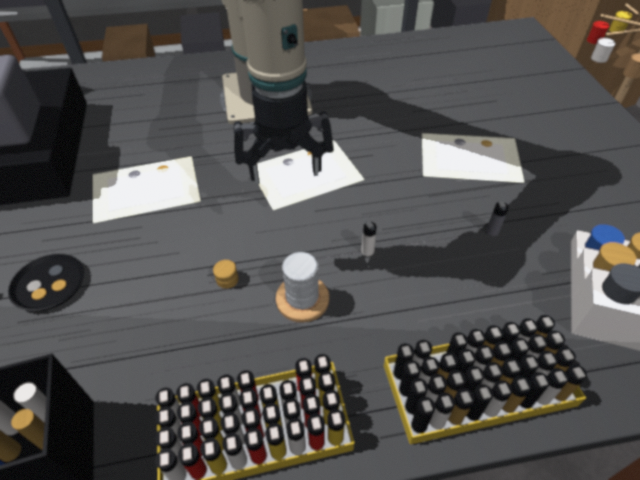

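```bash
python3 - <<'E'
from h import *
def ld(n):
    f=dict(np.load(f"pics/{n}.npz"))
    for k in f:
        if f[k].ndim==0:f[k]=float(f[k])
    return f
f=ld("w52");T=f.pop("T");P,uv,ok=cloud(f,T)
d=np.hypot(P[:,0]-.6373,P[:,1]+.011)
m=ok&(abs(P[:,2]-.103)<.006)&(d<.0265);Q=P[m]
for lab,mm in(("all",d[m]<1),("inner",d[m]<.018),("rim",d[m]>.023)):
    A=np.c_[Q[mm,:2]-[.6373,-.011],np.ones(mm.sum())];q=np.linalg.lstsq(A,Q[mm,2],rcond=None)[0];print(lab,q.round(4),mm.sum())
a,b=ld("top0"),ld("top1")
for n,(u,v,r) in dict(mini=(396,226,16),l1=(165,233,14),l2=(278,232,14),stack=(339,197,30)).items():
  for f in(a,b):
    P,uv,ok=cloud(f,box=(u-r,v-r,u+r+1,v+r+1));P=P[ok];zt=np.percentile(P[:,2],97);Q=P[P[:,2]>zt-.005]
    print(n,zt.round(4),((Q[:,:2].min(0)+Q[:,:2].max(0))/2).round(4))
E
```

```text
all [ 6.000e-04 -1.000e-04  1.024e-01] 9068
inner [-0.0007 -0.0005  0.102 ] 4314
rim [ 0.0112 -0.0003  0.1026] 1967
mini 0.0381 [ 0.566  -0.1376]
mini 0.5992 [ 0.5011 -0.0392]
l1 0.0745 [0.5501 0.3751]
l1 0.0744 [0.5501 0.3756]
l2 0.0745 [0.5519 0.1268]
l2 0.0748 [0.552  0.1268]
stack 0.0162 [ 0.6345 -0.0112]
stack 0.607 [0.5214 0.0143]
```

```bash
python3 -c "
from workcell import robot
print(robot.hand_in(), robot.sense()['time_s'])"
```

```text
the job is handed in; nothing more can be done
the job is handed in; nothing more can be done
```

The grinder is back together on the plinth, in the order you asked: cup, scraper, sieve section, toothed section, lid. I let go of everything and handed the job in after about 42 s of robot time.

- **Stack:** The lid's top reads 102–103 mm above the counter, against 103 mm expected. A plane fitted to the middle of the lid is level to about 0.05°. A fit to the outer rim gave 0.6°, but one edge of the lid was cut off in that picture. The stack's axis is about 2 mm from the measured plinth centre.
- **Seating:** After each section went on, the rim below the next part was within 1 mm of its expected height. In the cup, the scraper lay flat, with its top at about 26 mm, as expected.
- **Bystanders:** In the top camera, both lighters were within 0.5 mm of where they started. The arm hid the small brass grinder in that last view, so I only have the wrist and scene pictures, which show it standing in place.
- **Forces:** The highest wrist force I read was about 42 N, briefly, when the held cup met the plinth. The other parts went in at about 17–23 N.

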